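# Slide the round-footed bowl into the wok well and lid it

## Robot

A 7-joint arm with a two-finger parallel gripper is mounted at the origin on the work surface. World frame = base frame: x ahead of the robot, y to its left, z up, the work surface at z = 0. Lengths are in m, angles in rad, forces in N, time in s.
With the tool pointing down it reaches from about 0.425 to 0.875 m from the base axis. Payload 4.7 kg.
Tool frame: the origin (TCP) lies midway between the tips of the shut fingers; the grasp point (between the pads) lies 19 mm behind it; x points along the fingers, y is the direction in which the jaws open and shut, and the axes are right-handed (so a half turn about x gives the same grasp; the last joint's range is limited). The gripper opens to 87 mm and grips with 3 to 60 N. Pads are 19 mm wide; open, the fingers measure 117 mm over their backs; the gripper's body (75 mm by 190 mm) begins 51 mm behind the grasp point.
Start: joints at [1.318, 0.321, -0.07, 1.45, 0.023, 1.371, -0.057], TCP at [0.171, -0.627, 0.194] pointing down, gripper open.
Joint ranges: [-2.86, 2.86], [-0.3, 2.09], [-1.38, 1.24], [0.06, 2.45], [-1.56, 4.7], [0.09, 2.05], [-2.69, 2.69]. Speed limits (rad/s): [2.57, 2.57, 3.14, 3.14, 3.14, 3.14, 3.14].

## Interface

Orientations are given as a rotation vector (axis times angle).
In Python, from bench import ctrl gives the robot as it stands. The module is installed in compiled form; this text tells all that it offers.
- The arm moves only by the tool servo_tool, never from a script. Its arguments are lists of equal length, an entry for each row: "dp": the shift along the tool's x, y, z in units of 25 mm (1.0 is 25 mm), a list of three; "yaw": the turn about the tool's x in units of 6 degrees (1.0 is 6 degrees). A call has exactly 5 rows; each row shifts and turns the commanded pose from where the row before left it, along the tool's axes as they then stand; what a row does not reach is not made up. A row lasts 1/10 s, in which the tool goes at most 50 mm and 8.59 degrees, less where a joint would pass 70% of its speed; a pose out of reach is approached as far as the arm can. A call is refused whole if a number of a shift passes 1 or a number of a turn 1, either way. A call with a gripper value outside its range is refused whole. "fingers" is the opening, from 0 (shut) to 1 (fully open), set as the call begins (left out, the last holds). The fingers move at their own pace and stop on an object; "grip_force" is the grip in N (left out, the last holds). Time passes only in rows, so rows that do not move let the fingers close, or fill a call up. It gives the time, the measured TCP pose, the force and the opening at its end, in the units of the state.
- ctrl.get_state(): the state, without advancing time (a new reading comes with each control period).
- ctrl.get_image(name): name is "side" or "top" or "wrist"; returns (picture, depth): 480x640x3 uint8, red, green, blue; 480x640 float32, m along the optical axis (not along the pixel's ray), 0 where there is no reading.
- ctrl.camera_info(name): a dict with "fx", "fy", "cx", "cy" (pixels), "extrinsics" (4x4, takes a point from world to camera coordinates); the wrist camera has in their place "hand_eye" (4x4, takes a point from camera to tool coordinates, whose origin is the TCP and whose axes are the tool frame's). Camera axes: x right, y down, z forward; pixel columns grow to the right and rows downward; lengths in m; the calibration is good to about 2 mm. The wrist camera is an equidistant fisheye: a pixel r from the principal point sees the ray r / f radians off the axis. A picture is of the moment at which its call begins: read the wrist's pose just before it. camera_info takes no time and is no camera call.
- ctrl.close_job(): hands the job in, once; it reports no verdict.
Trained networks look in the newest picture that a camera, given by its name, has taken for a name from the list of things; names that differ only in an ending like _2 or _b are one class to them, and where a whole thing is asked for, a point or a joint stands for the part that bears it (a point fixed in the world has none). Each returns a list of dicts, best first, with "score" (0 to 1); they miss things now and then, are a little off and sometimes report something else, mostly with a low value. They report only what shows in the picture. A call takes as long as a camera call. They do not tell look-alikes from the thing itself.
- ctrl.search_frame(camera, label): "extent" ([left, top, right, bottom] in pixels, round what is visible of it).
- ctrl.cut_out(camera, label): "region" (480x640 bool, what is visible of it) and "extent" ([left, top, right, bottom] in pixels, round what is visible of it).
The state is a dict: "time": time; "joint_positions": joint angles; "qd": joint speeds; "joint_torque": joint torques, N m; "position": TCP position; "tool_rot": TCP orientation; "ft_force": force on the tool from outside, world axes, zero at the start; "torque": the same for the moment, N m; "grip_width": opening from 0.0 (shut) to 1.0 (fully open).
Only numpy, scipy, OpenCV 4.12 (cv2) and the standard library are available. Lean on these libraries where they do the work, as an engineer would, in place of code of your own. Each camera call takes 0.05 s, during which the arm holds its last target.

## Task

Without lifting it off the hob, slide the steel bowl along the hob top until it drops fully home and level in the round wok well; then put the domed lid on the bowl so that it sits fully home and level. Leave the jar, the tin and the pepper mill standing where they are.

Things in the scene. Friction and masses are not known exactly. Their poses are not given: they have to be found in the camera images.
- hob: Fixed white hob, flat black top; 340 mm along its x, 450 along y, 45 high; origin at the centre of its underside. A round funnel-shaped well is sunk in the top at x 0, y +140 mm (hob frame): 112 mm wide at the mouth, tapering to a flat floor 84 mm wide, 16 mm below the top.
- well (a point): Centre of the flat floor of the hob's well (hob frame 0, 140, 29 mm), axes as the hob's, z up.
- bowl: Loose open steel bowl upright on the hob top, about 350 g, 60 mm high; origin at the centre of its underside, z up. Outside: flat foot 76 mm across, flaring to 102 mm at 16 mm up, 124 at 38, 130 at the rim. Wall 4 mm, floor 5 mm thick. Home in the well the foot is on its floor (4 mm play each side), the rim 44 mm above the hob top. Fingers can reach in and drag it from inside.
- bowl_rim (a point): Centre of the bowl's mouth, level with the rim, 60 mm above its underside.
- lid: Loose metal lid, right way up on the worktop, about 220 g; origin at the centre of its underside, z up. Underside: tapered plug, 88 mm across at the bottom, 114 at 12 mm up; then a flange 140 mm across; dome to 22 mm up; upright round knob 24 mm across from there to 62 mm up. On the bowl the flange rests on the rim (lid origin 48 mm above the bowl's), plug inside, 4 mm play.
- lid_knob (a point): Point on the axis of the lid's knob, 44 mm above the lid's underside: where to grip.
- jar: Bystander: round white jar with wooden cover, 56 mm across, 54 mm high, standing on the hob top; origin at the centre of its underside. The jar and the tin flank the way to the well with a gap of about 155 to 170 mm between them.
- tin: Bystander: round metal tin, 57 mm across, 54 mm high at most, standing on the hob top; origin at the centre of its underside.
- mill: Bystander: wooden pepper mill, 50 mm across, 155 mm high, standing on the worktop close beside the lid (105 to 125 mm between their axes); origin at the centre of its underside.
Not all that is in view belongs to the job. What is shaped like the bowl but brown or red is not meant. What is shaped like the lid but brown is not meant.

How it is judged:
By the outcome, as a careful person would: the job done as asked, in the order asked, and still so for the second after the job is handed in, with the robot touching nothing.
It also fails if it takes over 69 s, if anything falls off the work surface, if the arm or the gripper's body presses on something with over 40 N, if the wrist force passes 120 N, or if a joint passes its speed limit or range.

## Working session

There is one attempt and no reset: what is moved stays moved. The work goes in short steps, Python scripts to look and compute and a tool call to move; the robot and the scene stay as the last step left them, time stands still between calls to the robot, and variables do not carry over. Pictures are saved under pics/ and viewed, and the job is handed in when it is done.

Besides the shell and the picture viewer there is one more tool, called after "Emit:" in YAML: its name, and indented under it one key for each argument. servo_tool: Moves the arm, as the interface text tells. Its arguments: {"type":"object","properties":{"dp":{"type":"array","items":{"type":"array","items":{"type":"number"}}},"yaw":{"type":"array","items":{"type":"number"}},"fingers":{"type":"number"},"grip_force":{"type":"number"}},"required":["dp","yaw"]}

```bash
mkdir -p pics; cat > h.py <<'E'
import numpy as np, cv2
from bench import ctrl
from scipy.spatial.transform import Rotation as R
def save(n,im): cv2.imwrite('pics/'+n+'.png',im[:,:,::-1])
def world(cam,dep):
    c=ctrl.camera_info(cam); v,u=np.mgrid[0:480,0:640]
    P=np.stack([(u-c['cx'])/c['fx']*dep,(v-c['cy'])/c['fy']*dep,dep],-1)
    E=np.linalg.inv(np.array(c['extrinsics']))
    W=P@E[:3,:3].T+E[:3,3]; W[dep<=0]=np.nan
    return W
def st():
    s=ctrl.get_state(); print('t',s['time'],'pos',np.round(s['position'],4),'rot',np.round(s['tool_rot'],3),'F',np.round(s['ft_force'],1),'g',s['grip_width']); return s
E
python3 - <<'E'
from h import *
s=st(); print(R.from_rotvec(s['tool_rot']).as_matrix().round(3))
for c in ['top','side']:
    im,d=ctrl.get_image(c); save(c+'0',im); np.save(c+'0.npy',d)
    print(c,{k:np.round(v,3).tolist() for k,v in ctrl.camera_info(c).items()})
    for l in ['hob','bowl','lid','jar','tin','mill']:
        try: print(c,l,[(round(r['score'],2),np.round(r['extent']).tolist()) for r in ctrl.search_frame(c,l)])
        except Exception as e: print(c,l,e)
st()
E
```

```text
t 0.0 pos [ 0.1712 -0.6264  0.1932] rot [ 2.079  0.281 -2.08 ] F [-0.7  0.3  0.5] g 0.9953332633115981
[[-0.001  0.264 -0.965]
 [ 0.002 -0.965 -0.264]
 [-1.    -0.002  0.   ]]
top {'fx': 520.52, 'fy': 520.52, 'cx': 321.924, 'cy': 232.73, 'extrinsics': [[-0.016, -1.0, 0.027, -0.149], [-0.992, 0.012, -0.128, 0.512], [0.128, -0.029, -0.991, 1.253], [0.0, 0.0, 0.0, 1.0]]}
top hob [(0.97, [116.0, 124.0, 319.0, 290.0])]
top bowl [(0.96, [324.0, 299.0, 379.0, 353.0]), (0.83, [225.0, 158.0, 280.0, 218.0]), (0.61, [343.0, 123.0, 399.0, 176.0])]
top lid [(0.97, [362.0, 202.0, 416.0, 259.0]), (0.57, [445.0, 243.0, 498.0, 298.0])]
top jar [(0.94, [200.0, 151.0, 223.0, 175.0])]
top tin [(0.69, [178.0, 238.0, 208.0, 266.0])]
top mill [(0.9, [410.0, 182.0, 437.0, 211.0])]
side {'fx': 593.819, 'fy': 593.819, 'cx': 318.323, 'cy': 232.772, 'extrinsics': [[-0.927, -0.375, -0.008, 0.416], [-0.255, 0.647, -0.719, 0.289], [0.275, -0.664, -0.695, 1.03], [0.0, 0.0, 0.0, 1.0]]}
side hob [(0.85, [76.0, 224.0, 372.0, 480.0])]
side bowl [(0.94, [230.0, 161.0, 286.0, 211.0]), (0.79, [406.0, 223.0, 465.0, 280.0]), (0.6, [202.0, 245.0, 269.0, 304.0])]
side lid [(0.92, [311.0, 189.0, 378.0, 227.0]), (0.84, [387.0, 148.0, 446.0, 185.0])]
side jar [(0.91, [166.0, 291.0, 196.0, 328.0])]
side tin [(0.94, [261.0, 339.0, 296.0, 383.0])]
side mill [(0.84, [322.0, 132.0, 338.0, 190.0]), (0.64, [205.0, 244.0, 266.0, 306.0])]
t 0.7 pos [ 0.1713 -0.6271  0.1943] rot [ 2.079  0.279 -2.079] F [-0.3  0.6  0.2] g 0.9994412861373613
```

View pics/top0.png

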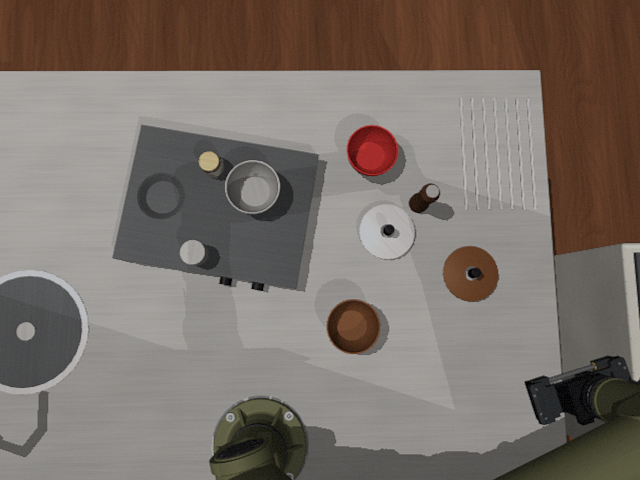

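View pics/side0.png

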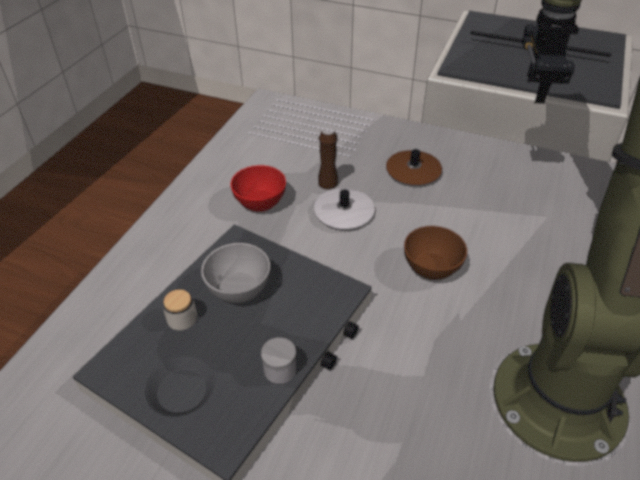

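The top view shows the steel bowl at (252,187), the well at (160,195), the jar at (209,162) and the tin at (193,253). The white lid is at (387,231) with the mill at (425,197). The brown and red items are decoys.

```bash
cat > m.py <<'E'
from h import *
from scipy.optimize import least_squares
def circ(P):
    f=lambda p: np.hypot(P[:,0]-p[0],P[:,1]-p[1])-p[2]
    return least_squares(f,[*P[:,:2].mean(0),.05],loss='soft_l1',f_scale=.002).x
def edgefit(cam,W,box,zlo,zhi,r=None):
    x0,y0,x1,y1=box
    Q=W[y0:y1,x0:x1].reshape(-1,3); Q=Q[(Q[:,2]>zlo)&(Q[:,2]<zhi)]
    return Q
def mec(Q):
    h=Q[:,:2].astype(np.float32); (c,r)=cv2.minEnclosingCircle((h*1000).reshape(-1,1,2)); return np.round(c,1),round(r,1)
def cad(im,cam,u,v,z):
    pass
def pix(cam,u,v,z):
    c=ctrl.camera_info(cam);E=np.linalg.inv(np.array(c['extrinsics']))
    d=E[:3,:3]@np.array([(u-c['cx'])/c['fx'],(v-c['cy'])/c['fy'],1]);o=E[:3,3]
    return o+d*(z-o[2])/d[2]
def proj(cam,P):
    c=ctrl.camera_info(cam);E=np.array(c['extrinsics']);q=np.atleast_2d(P)@E[:3,:3].T+E[:3,3]
    return np.c_[c['fx']*q[:,0]/q[:,2]+c['cx'],c['fy']*q[:,1]/q[:,2]+c['cy']]
E
python3 - <<'E'
from m import *
for cam in ['top','side']:
    W=world(cam,np.load(cam+'0.npy'))
    B={'top':dict(hob=(116,124,319,290),bowl=(220,155,285,222),lid=(358,198,417,262),jar=(196,148,226,178),tin=(176,236,210,270),mill=(408,180,440,213)),
     'side':dict(hob=(76,224,372,480),bowl=(198,243,273,306),lid=(308,187,380,230),jar=(163,288,198,330),tin=(259,337,298,385),mill=(315,130,342,192))}[cam]
    Q=edgefit(cam,W,B['hob'],.04,.05); print(cam,'hob z',np.median(Q[:,2]))
    r=cv2.minAreaRect((Q[:,:2]*1000).astype(np.float32)); print('rect',r)
    print('bowl',mec(edgefit(cam,W,B['bowl'],.098,.112)), 'zmax',np.nanmax(W[B['bowl'][1]:B['bowl'][3],B['bowl'][0]:B['bowl'][2],2]))
    print('lidflange',mec(edgefit(cam,W,B['lid'],.008,.03)),'knob',np.median(edgefit(cam,W,B['lid'],.055,.07),0),len(edgefit(cam,W,B['lid'],.055,.07)))
    for k in ['jar','tin']:
        q=edgefit(cam,W,B[k],.09,.106); print(k,mec(q),len(q))
    q=edgefit(cam,W,B['mill'],.1,.17); print('mill',mec(q),len(q))
    x0,y0,x1,y1={'top':(130,165,190,225),'side':(140,350,220,425)}[cam]
    q=W[y0:y1,x0:x1].reshape(-1,3); q=q[(q[:,2]<.033)&(q[:,2]>.02)]; print('well floor',mec(q),q.mean(0),len(q))
    q=W[y0:y1,x0:x1].reshape(-1,3); q=q[(q[:,2]<.042)&(q[:,2]>.02)]; print('well mouth',mec(q),q.mean(0),len(q))
E
```

```text
top hob z 0.0446628312912013
rect ((581.63623046875, 102.85757446289062), (451.0379943847656, 340.9198303222656), 79.76874542236328)
bowl (array([613.9,  10.3]), 65.3) zmax 0.11155384733910512
lidflange (array([ 529.4, -328.1]), 86.7) knob [ 0.51574929 -0.31874331  0.06131424] 78
jar (array([677.2, 113.1]), 26.4) 321
tin (array([461.1, 150.3]), 29.1) 487
mill (array([ 588.5, -403.7]), 22.9) 214
well floor (array([605.9, 242.3]), 49.6) [0.60650682 0.24132572 0.02861407] 1007
well mouth (array([609.2, 241.8]), 101.9) [0.60739148 0.24288434 0.03301249] 1804
side hob z 0.045238838154101624
rect ((580.5929565429688, 100.00540161132812), (454.1523742675781, 344.9890441894531), 79.7715835571289)
bowl (array([611.8,   9.7]), 67.1) zmax 0.10935394706816781
lidflange (array([ 515.8, -319.1]), 72.9) knob [ 0.51220547 -0.31621194  0.06135617] 71
jar (array([675.8, 116. ]), 28.1) 494
tin (array([460. , 149.9]), 30.0) 878
mill (array([ 585. , -400.2]), 22.0) 378
well floor (array([606.2, 238.6]), 47.4) [0.6055147  0.23830254 0.02940981] 1888
well mouth (array([606.1, 241.4]), 92.4) [0.60868124 0.23613607 0.03228149] 2874
```

Estimates in world coordinates: bowl (0.613, 0.010), well (0.606, 0.240), jar (0.6765, 0.1145), tin (0.4605, 0.150). I'll route the bowl through (0.5685, 0.132). First I turn the tool so the jaws lie along world x.

Emit:
servo_tool:
  dp:
    - [0,0,0]
    - [0,0,0]
    - [0,0,0]
    - [0,0,0]
    - [0,0,0]
  yaw: [-1,-1,-1,-1,-1]
  fingers: 0.4

```text
time: 1.2
position: [0.1714, -0.627, 0.1944]
tool_rot: [1.754, 0.736, -1.754]
ft_force: [-0.2, 0.1, -0.1]
grip_width: 0.629
```

Emit:
servo_tool:
  dp:
    - [0,0,0]
    - [0,0,0]
    - [0,0,0]
    - [0,0,0]
    - [0,0,0]
  yaw: [-1,-1,-1,-1,-1]

```text
time: 1.7
position: [0.1713, -0.6271, 0.1943]
tool_rot: [1.393, 1.079, -1.393]
ft_force: [-0.0, 0.1, -0.2]
grip_width: 0.4
```

Emit:
servo_tool:
  dp:
    - [0,0,0]
    - [0,0,0]
    - [0,0,0]
    - [0,0,0]
    - [0,0,0]
  yaw: [-1,-1,-0.5,0,0]

```text
time: 2.2
position: [0.1713, -0.6271, 0.1943]
tool_rot: [1.207, 1.211, -1.207]
ft_force: [0.2, -0.6, 0.0]
grip_width: 0.401
```

Emit:
servo_tool:
  dp:
    - [0,0.68,-1]
    - [0,0.68,-1]
    - [0,0.68,-1]
    - [0,0.68,-1]
    - [0,0.68,-1]
  yaw: [0,0,0,0,0]

```text
time: 2.7
position: [0.2564, -0.5006, 0.1944]
tool_rot: [1.206, 1.211, -1.207]
ft_force: [-0.2, 0.5, 0.0]
grip_width: 0.402
```

Emit:
servo_tool:
  dp:
    - [0,0.68,-1]
    - [0,0.68,-1]
    - [0,0.68,-1]
    - [0,0.68,-1]
    - [0,0.68,-1]
  yaw: [0,0,0,0,0]

```text
time: 3.2
position: [0.3407, -0.3751, 0.1945]
tool_rot: [1.206, 1.21, -1.207]
ft_force: [1.1, 0.1, 0.5]
grip_width: 0.398
```

Emit:
servo_tool:
  dp:
    - [0,0.68,-1]
    - [0,0.68,-1]
    - [0,0.68,-1]
    - [0,0.68,-1]
    - [0,0.68,-1]
  yaw: [0,0,0,0,0]

```text
time: 3.7
position: [0.4251, -0.2497, 0.1945]
tool_rot: [1.206, 1.21, -1.206]
ft_force: [-0.6, -0.7, -0.3]
grip_width: 0.397
```

Emit:
servo_tool:
  dp:
    - [0,0.68,-1]
    - [0,0.68,-1]
    - [0,0.68,-1]
    - [0,0.68,-1]
    - [0,0.68,-1]
  yaw: [0,0,0,0,0]

```text
time: 4.2
position: [0.5094, -0.1243, 0.1945]
tool_rot: [1.206, 1.21, -1.206]
ft_force: [1.5, -1.2, 0.3]
grip_width: 0.401
```

Emit:
servo_tool:
  dp:
    - [0,0.68,-1]
    - [0,0.68,-1]
    - [0,0.68,-1]
    - [0,0.68,-1]
    - [0,0.68,-0.5]
  yaw: [0,0,0,0,0]

```text
time: 4.7
position: [0.5938, -0.0092, 0.1946]
tool_rot: [1.205, 1.213, -1.203]
ft_force: [-0.3, 0.3, -0.3]
grip_width: 0.404
```

Emit:
servo_tool:
  dp:
    - [0,0.77,-0.85]
    - [0.5,0,0]
    - [0.5,0,0]
    - [0,0,0]
    - [0,0,0]
  yaw: [0,0,0,0,0]

```text
time: 5.2
position: [0.6116, 0.0074, 0.1686]
tool_rot: [1.206, 1.211, -1.209]
ft_force: [-0.9, -0.1, -0.0]
grip_width: 0.402
```

```bash
python3 - <<'E'
from h import *
st(); 
for c in ['top','wrist']:
    im,d=ctrl.get_image(c); save(c+'1',im)
c=ctrl.camera_info('wrist'); print(c)
E
```

```text
t 5.2 pos [0.6116 0.0074 0.1686] rot [ 1.206  1.211 -1.209] F [-0.9 -0.1 -0. ] g 0.40220831466504114
{'fx': 371.64829954431775, 'fy': 371.64829954431775, 'cx': 317.5232753607049, 'cy': 236.70086310269483, 'hand_eye': array([[ 5.85628587e-04, -3.06604932e-01,  9.51836684e-01,
        -1.90761275e-01],
       [ 9.99999826e-01,  2.53012210e-04, -5.33761414e-04,
        -2.06165618e-04],
       [-7.71724207e-05,  9.51836830e-01,  3.06605027e-01,
        -8.53329068e-02],
       [ 0.00000000e+00,  0.00000000e+00,  0.00000000e+00,
         1.00000000e+00]])}
```

View pics/wrist1.png

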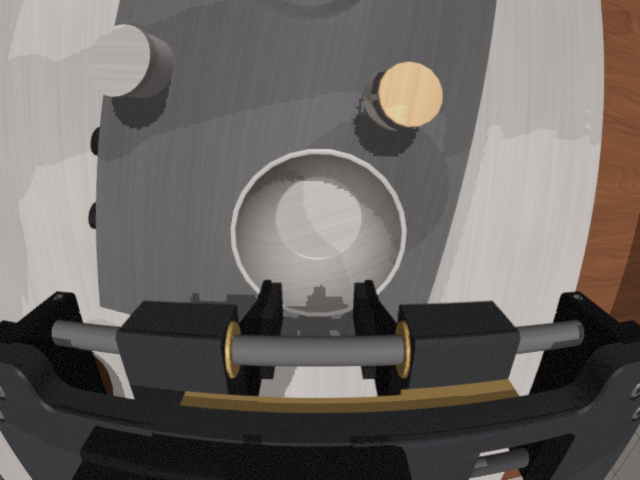

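The wrist view shows the bowl's rim from u 232 to 405, centred at about 319, and the fingers either side of u ≈ 318. So x is aligned and I'll descend into the bowl.

Emit:
servo_tool:
  dp:
    - [1,0,-0.2]
    - [1,0,0]
    - [1,0,0]
    - [0.8,0,0]
    - [0.4,0,0]
  yaw: [0,0,0,0,0]

```text
time: 5.8
position: [0.6115, 0.0131, 0.0629]
tool_rot: [1.205, 1.212, -1.208]
ft_force: [0.2, 1.0, 1.2]
grip_width: 0.403
```

Emit:
servo_tool:
  dp:
    - [0,0,-0.25]
    - [0,0,-0.25]
    - [0,0,-0.25]
    - [0,0,-0.2]
    - [0,0,-0.1]
  yaw: [0,0,0,0,0]

```text
time: 6.3
position: [0.6127, 0.0414, 0.0651]
tool_rot: [1.205, 1.211, -1.204]
ft_force: [0.6, -0.1, -0.3]
grip_width: 0.399
```

Emit:
servo_tool:
  dp:
    - [0,-0.05,-0.15]
    - [0,-0.08,-0.2]
    - [0,-0.08,-0.2]
    - [0,-0.08,-0.2]
    - [0,-0.08,-0.2]
  yaw: [0,0,0,0,0]

```text
time: 6.8
position: [0.603, 0.0635, 0.0642]
tool_rot: [1.205, 1.21, -1.206]
ft_force: [1.2, -2.1, -0.1]
grip_width: 0.397
```

```bash
python3 - <<'E'
from m import *
st()
im,d=ctrl.get_image('wrist'); save('wrist2',im)
im,d=ctrl.get_image('top'); save('top2',im); W=world('top',d)
r=ctrl.search_frame('top','bowl'); print([(x['score'],np.round(x['extent'])) for x in r])
E
```

```text
t 6.8 pos [0.603  0.0635 0.0642] rot [ 1.205  1.21  -1.206] F [ 1.2 -2.1 -0.1] g 0.39705211366472204
[(0.88, array([240., 166., 275., 216.])), (0.82, array([325., 298., 378., 353.])), (0.62, array([344., 123., 399., 177.]))]
```

View pics/wrist2.png

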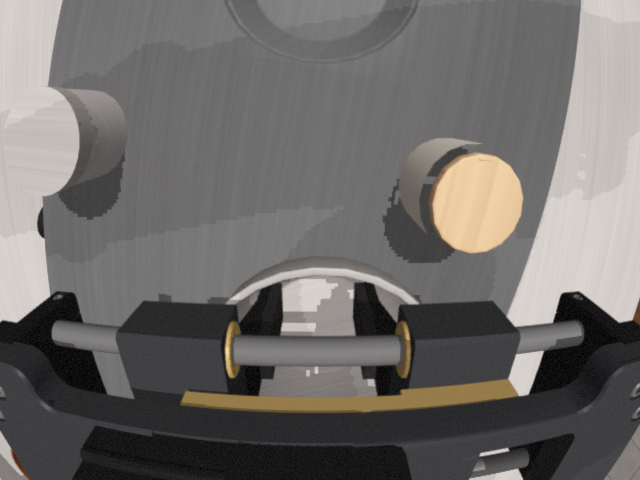

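View pics/top2.png

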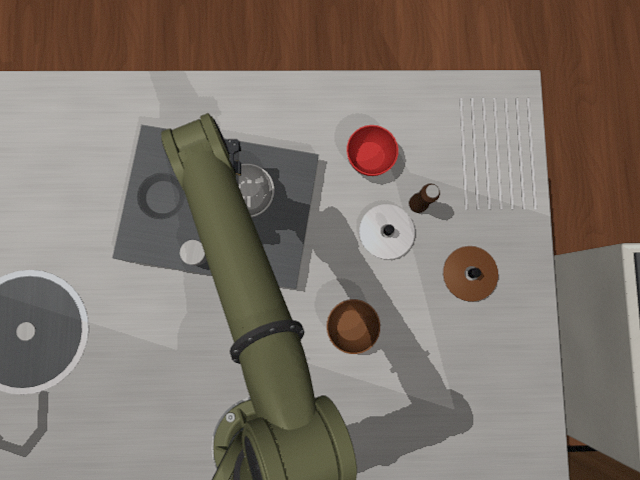

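The bowl is moving with the fingers: its front rim is at (320,258) in the wrist view, clear of the jar. I'll measure the offset between tool and bowl.

```bash
cat >> m.py <<'E'
def wray(s,u,v):
    c=ctrl.camera_info('wrist');H=np.array(c['hand_eye'])
    a=np.array([u-c['cx'],v-c['cy']]);r=np.hypot(*a);t=r/c['fx']
    d=np.array([*(a/r*np.sin(t)),np.cos(t)]);Rw=R.from_rotvec(s['tool_rot']).as_matrix()
    return Rw@H[:3,3]*1+Rw@np.zeros(3)+np.array(s['position']), Rw@(H[:3,:3]@d)
def wpix(s,u,v,z):
    o,d=wray(s,u,v); return o+d*(z-o[2])/d[2]
E
python3 - <<'E'
from m import *
s=st()
for n,u,v,z in [('rim',320,258,.105),('rimL',232,302,.105),('rimR',416,302,.105),('jarL',430,205,.099),('jarR',523,200,.099),('tinR',79,140,.099),('wellmouth',320,62,.045)]: print(n,wpix(s,u,v,z).round(4))
E
```

```text
t 6.95 pos [0.6025 0.0648 0.0642] rot [ 1.205  1.213 -1.205] F [ 0.1 -0.4  0.4] g 0.40165241868819784
rim [0.6031 0.0921 0.105 ]
rimL [0.5625 0.0697 0.105 ]
rimR [0.6481 0.0701 0.105 ]
jarL [0.6518 0.1149 0.099 ]
jarR [0.6998 0.1188 0.099 ]
tinR [0.4871 0.1479 0.099 ]
wellmouth [0.6028 0.1837 0.045 ]
```

Emit:
servo_tool:
  dp:
    - [0,-0.09,-0.28]
    - [0,-0.09,-0.28]
    - [0,-0.09,-0.28]
    - [0,-0.09,-0.28]
    - [0,-0.09,-0.28]
  yaw: [0,0,0,0,0]

```text
time: 7.45
position: [0.5911, 0.0996, 0.0642]
tool_rot: [1.205, 1.212, -1.205]
ft_force: [0.5, -1.9, -0.5]
grip_width: 0.399
```

Emit:
servo_tool:
  dp:
    - [0,-0.09,-0.28]
    - [0,-0.09,-0.28]
    - [0,-0.09,-0.28]
    - [0,-0.09,-0.28]
    - [0,-0.09,-0.28]
  yaw: [0,0,0,0,0]

```text
time: 7.95
position: [0.5798, 0.1343, 0.0642]
tool_rot: [1.205, 1.212, -1.206]
ft_force: [0.6, -2.8, -0.4]
grip_width: 0.402
```

```bash
python3 - <<'E'
from m import *
st()
im,d=ctrl.get_image('wrist'); save('wrist3',im)
E
```

```text
t 7.95 pos [0.5798 0.1343 0.0642] rot [ 1.205  1.212 -1.206] F [ 0.6 -2.8 -0.4] g 0.4016326924828429
```

View pics/wrist3.png

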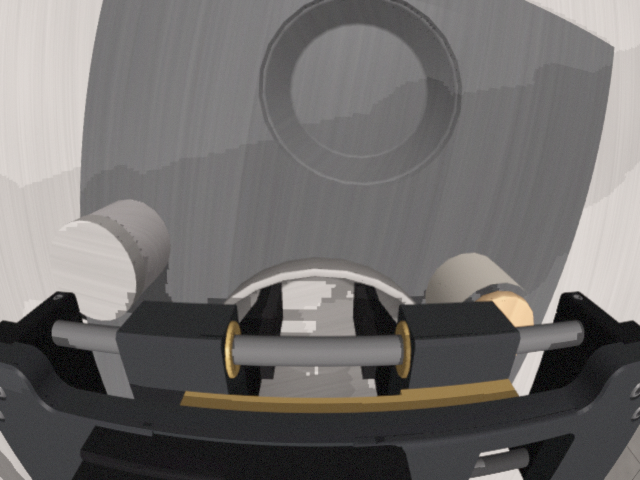

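The bowl is at about (0.580, 0.097), roughly 5 mm from the jar, so I'll steer it further left.

Emit:
servo_tool:
  dp:
    - [0,-0.12,-0.16]
    - [0,-0.12,-0.16]
    - [0,-0.12,-0.16]
    - [0,-0.1,-0.14]
    - [0,0,0]
  yaw: [0,0,0,0,0]

```text
time: 8.5
position: [0.5677, 0.1503, 0.0642]
tool_rot: [1.205, 1.213, -1.205]
ft_force: [-0.6, -0.7, 0.4]
grip_width: 0.399
```

```bash
python3 - <<'E'
from m import *
st()
im,d=ctrl.get_image('wrist'); save('wrist4',im)
im,d=ctrl.get_image('side'); save('side4',im)
E
```

```text
t 8.5 pos [0.5677 0.1503 0.0642] rot [ 1.205  1.213 -1.205] F [-0.6 -0.7  0.4] g 0.39876280248903523
```

View pics/wrist4.png

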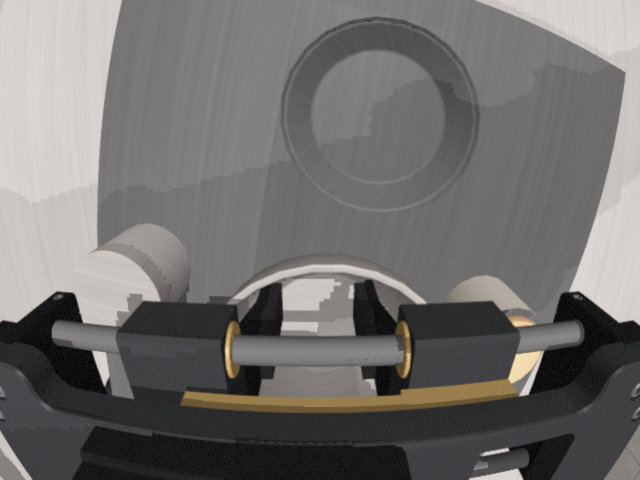

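View pics/side4.png

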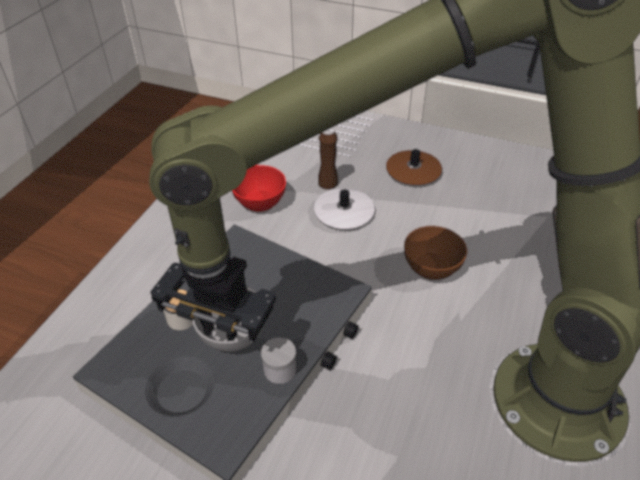

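Emit:
servo_tool:
  dp:
    - [0,-0.06,-0.2]
    - [0,-0.05,-0.2]
    - [0,0,-0.2]
    - [0,0,-0.2]
    - [0,0,-0.2]
  yaw: [0,0,0,0,0]

```text
time: 9.1
position: [0.5653, 0.1744, 0.0641]
tool_rot: [1.205, 1.212, -1.206]
ft_force: [-0.4, -2.9, 0.6]
grip_width: 0.399
```

```bash
python3 - <<'E'
from m import *
st()
im,d=ctrl.get_image('wrist'); save('wrist5',im)
E
```

```text
t 9.1 pos [0.5653 0.1744 0.0641] rot [ 1.205  1.212 -1.206] F [-0.4 -2.9  0.6] g 0.3993377865654331
```

View pics/wrist5.png

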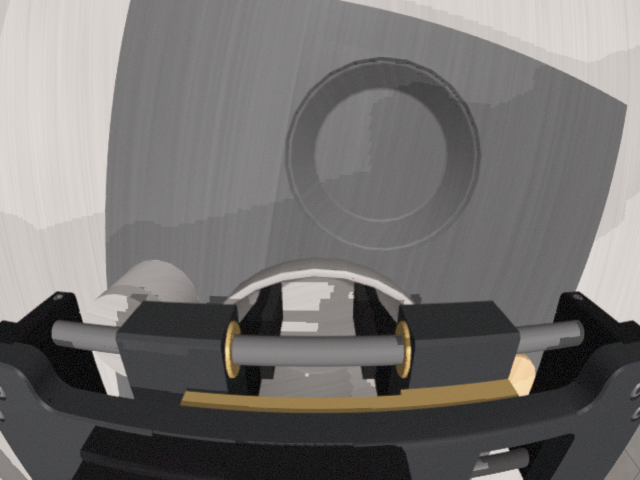

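Emit:
servo_tool:
  dp:
    - [0,0.1,-0.26]
    - [0,0.1,-0.26]
    - [0,0.1,-0.26]
    - [0,0.1,-0.26]
    - [0,0.1,-0.26]
  yaw: [0,0,0,0,0]

```text
time: 9.65
position: [0.578, 0.2076, 0.0641]
tool_rot: [1.205, 1.212, -1.205]
ft_force: [-1.0, -2.6, -0.1]
grip_width: 0.4
```

```bash
python3 - <<'E'
from m import *
s=st()
im,d=ctrl.get_image('wrist'); save('wrist6',im)
s['position']=[.5653,.1744,.0641]
for u,v in [(288,150),(479,150),(384,58),(384,249)]: print(wpix(s,u,v,.045).round(4))
E
```

```text
t 9.65 pos [0.578  0.2076 0.0641] rot [ 1.205  1.212 -1.205] F [-1.  -2.6 -0.1] g 0.3999876904393911
[0.548  0.2433 0.045 ]
[0.6611 0.2471 0.045 ]
[0.6013 0.2969 0.045 ]
[0.6052 0.1845 0.045 ]
```

View pics/wrist6.png

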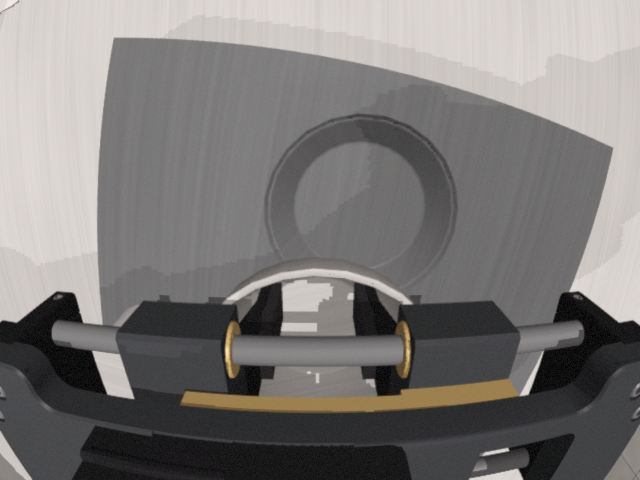

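Emit:
servo_tool:
  dp:
    - [0,0.13,-0.26]
    - [0,0.13,-0.26]
    - [0,0.13,-0.26]
    - [0,0.13,-0.26]
    - [0,0.13,-0.26]
  yaw: [0,0,0,0,0]

```text
time: 10.2
position: [0.5946, 0.2406, 0.0644]
tool_rot: [1.206, 1.212, -1.204]
ft_force: [-0.2, -0.3, 0.4]
grip_width: 0.399
```

Emit:
servo_tool:
  dp:
    - [0,0.12,-0.25]
    - [0,0.12,-0.25]
    - [0,0.12,-0.25]
    - [0,0,-0.2]
    - [0,0,-0.2]
  yaw: [0,0,0,0,0]

```text
time: 10.7
position: [0.6029, 0.2687, 0.0642]
tool_rot: [1.205, 1.212, -1.205]
ft_force: [0.4, 1.1, 0.8]
grip_width: 0.399
```

```bash
python3 - <<'E'
from m import *
s=st()
im,d=ctrl.get_image('wrist'); save('wrist7',im)
im,d=ctrl.get_image('side'); save('side7',im[200:480,40:400].repeat(2,0).repeat(2,1))
E
```

```text
t 10.7 pos [0.6029 0.2687 0.0642] rot [ 1.205  1.212 -1.205] F [0.4 1.1 0.8] g 0.3994400054888868
```

View pics/wrist7.png

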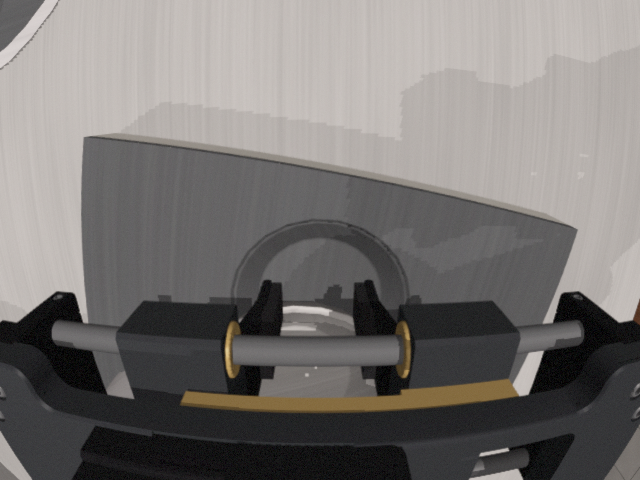

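View pics/side7.png

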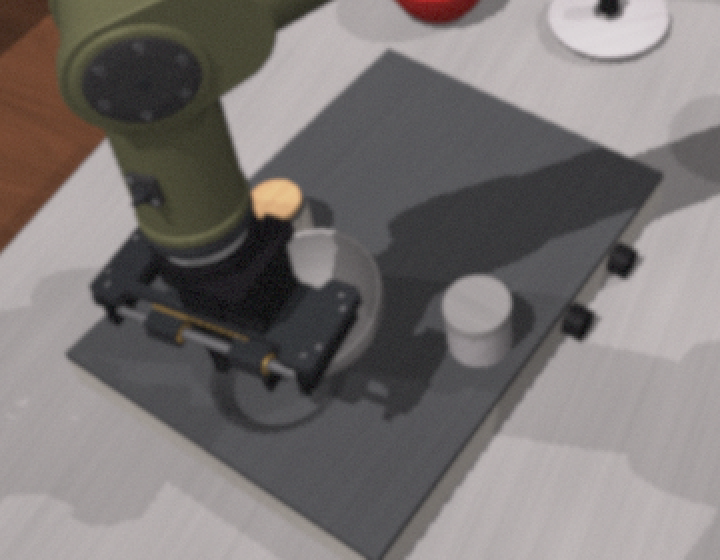

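In the wrist view the bowl's rim now shows behind the fingertips at v ≈ 308, so the fingers seem to have passed over its dipped front edge. I'll lift straight up and look.

Emit:
servo_tool:
  dp:
    - [-0.6,0,0]
    - [-1,0,0]
    - [-1,0,0]
    - [-1,0,0]
    - [0,0,0]
  yaw: [0,0,0,0,0]

```text
time: 11.3
position: [0.6051, 0.2694, 0.1596]
tool_rot: [1.211, 1.208, -1.199]
ft_force: [-0.1, -0.4, -0.3]
grip_width: 0.403
```

Emit:
servo_tool:
  dp:
    - [0,0,1]
    - [0,0,1]
    - [0,0,1]
    - [0,0,1]
    - [0,0,0]
  yaw: [0,0,0,0,0]

```text
time: 11.8
position: [0.6043, 0.1622, 0.1538]
tool_rot: [1.208, 1.206, -1.213]
ft_force: [-0.5, -0.8, -0.4]
grip_width: 0.404
```

```bash
python3 - <<'E'
from m import *
s=st()
im,d=ctrl.get_image('wrist'); save('wrist8',im)
im,d=ctrl.get_image('side'); save('side8',im[200:480,40:400].repeat(2,0).repeat(2,1)); np.save('side8.npy',d)
E
```

```text
t 11.8 pos [0.6043 0.1622 0.1538] rot [ 1.208  1.206 -1.213] F [-0.5 -0.8 -0.4] g 0.40352025682164294
```

View pics/wrist8.png

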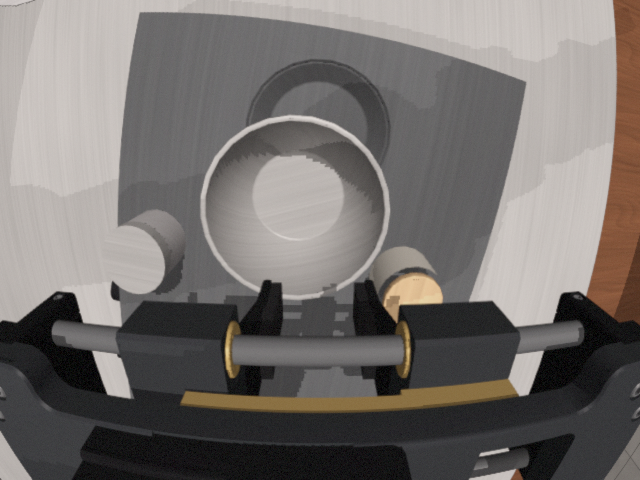

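View pics/side8.png

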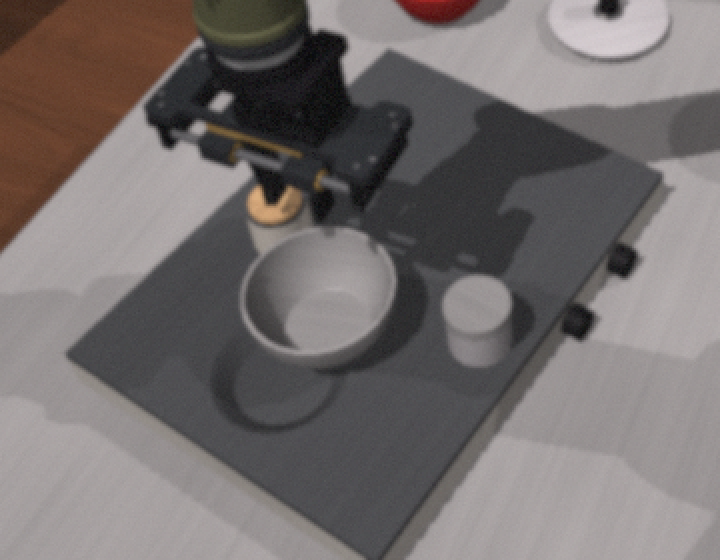

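The lift showed the bowl upright and level on the hob, about 60 mm short of the well, with the jar and tin still standing. When the bowl dipped over the well edge, the fingers cammed up its flared front wall. I'll measure its position and switch to a front/rear cage: jaws along the travel direction, spread snugly inside.

```bash
python3 - <<'E'
from m import *
s=ctrl.get_state()
for u,v in [(202,205),(389,205),(295,117),(295,297)]: print(wpix(s,u,v,.105).round(4))
W=world('side',np.load('side8.npy'))
Q=W[300:390,150:245].reshape(-1,3);Q=Q[(Q[:,2]>.098)&(Q[:,2]<.112)];print(mec(Q),circ(Q),len(Q))
st(); print(np.round(s['joint_positions'],3))
E
```

```text
[0.524  0.1979 0.105 ]
[0.6508 0.1979 0.105 ]
[0.5884 0.2553 0.105 ]
[0.5869 0.1295 0.105 ]
(array([612.4, 171.2]), 94.7) [0.58784254 0.18697297 0.06287342] 956
t 11.9 pos [0.6034 0.1674 0.1542] rot [ 1.207  1.211 -1.207] F [-0.3  0.8  0.4] g 0.3993637173379906
[ 0.334  0.407 -0.831  1.545  0.306  1.325 -0.528]
```

Emit:
servo_tool:
  dp:
    - [0,-0.62,-0.78]
    - [0,0,0]
    - [0,0,0]
    - [0,0,0]
    - [0,0,0]
  yaw: [0,-1,-1,-1,-1]

```text
time: 12.4
position: [0.5871, 0.1897, 0.1544]
tool_rot: [0.887, 1.383, -0.886]
ft_force: [-0.2, -0.2, 0.4]
grip_width: 0.401
```

Emit:
servo_tool:
  dp:
    - [0,0,0]
    - [0,0,0]
    - [0,0,0]
    - [0,0,0]
    - [0,0,0]
  yaw: [-1,-1,-1,-1,-1]

```text
time: 12.9
position: [0.5871, 0.1897, 0.1544]
tool_rot: [0.484, 1.517, -0.482]
ft_force: [-0.2, -0.4, 0.2]
grip_width: 0.404
```

Emit:
servo_tool:
  dp:
    - [0,0,0]
    - [0,0,0]
    - [0,0,0]
    - [0,0,0]
    - [0,0,0]
  yaw: [-1,-1,-1,0,0]

```text
time: 13.4
position: [0.5874, 0.1888, 0.1543]
tool_rot: [0.244, 1.557, -0.243]
ft_force: [0.2, 0.1, 0.3]
grip_width: 0.402
```

```bash
python3 - <<'E'
from m import *
s=st()
im,d=ctrl.get_image('wrist'); save('wrist9',im)
M=R.from_rotvec(s['tool_rot']).as_matrix(); print(M.round(3))
print('to bowl ctr in tool',(M.T@(np.array([.588,.187,.070])-s['position'])/.025).round(2))
E
```

```text
t 13.4 pos [0.5874 0.1888 0.1543] rot [ 0.244  1.557 -0.243] F [0.2 0.1 0.3] g 0.40236615515681085
[[-0.     0.305  0.952]
 [ 0.001  0.952 -0.305]
 [-1.     0.001 -0.   ]]
to bowl ctr in tool [ 3.37 -0.06  0.05]
```

View pics/wrist9.png

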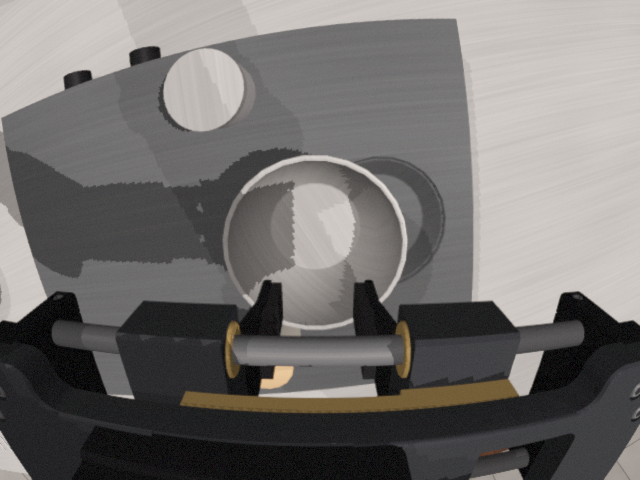

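The jaws now lie along the line from bowl to well: the bowl is centred near (314,240) and the well lies to the right. I'll descend, then spread gently.

Emit:
servo_tool:
  dp:
    - [1,0,0]
    - [1,0,0]
    - [0.9,0,0]
    - [0.47,0,0]
    - [0,0,0]
  yaw: [0,0,0,0,0]

```text
time: 13.95
position: [0.5866, 0.1873, 0.0684]
tool_rot: [0.242, 1.56, -0.244]
ft_force: [-0.8, -1.5, 0.8]
grip_width: 0.402
```

Emit:
servo_tool:
  dp:
    - [0,0,0]
    - [0,0,0]
    - [0,0,0]
    - [0,0,0]
    - [0,0,0]
  yaw: [0,0,0,0,0]
  fingers: 0.8
  grip_force: 4

```text
time: 14.45
position: [0.588, 0.1876, 0.0704]
tool_rot: [0.243, 1.556, -0.243]
ft_force: [0.1, 0.1, -0.9]
grip_width: 0.752
```

Emit:
servo_tool:
  dp:
    - [0,0,0]
    - [0,0,0]
    - [0,0,0]
    - [0,0,0]
    - [0,0,0]
  yaw: [0,0,0,0,0]
  fingers: 0.8

```text
time: 14.95
position: [0.5878, 0.1876, 0.0699]
tool_rot: [0.243, 1.557, -0.243]
ft_force: [0.3, 0.1, -0.1]
grip_width: 0.801
```

```bash
python3 - <<'E'
from m import *
s=st()
im,d=ctrl.get_image('wrist'); save('wrist10',im)
M=R.from_rotvec(s['tool_rot']).as_matrix()
print('to well in tool',(M.T@(np.array([.605,.241,.070])-s['position'])/.025).round(2))
E
```

```text
t 14.95 pos [0.5878 0.1876 0.0699] rot [ 0.243  1.557 -0.243] F [ 0.3  0.1 -0.1] g 0.8005400903646417
to well in tool [-0.    2.25  0.01]
```

View pics/wrist10.png

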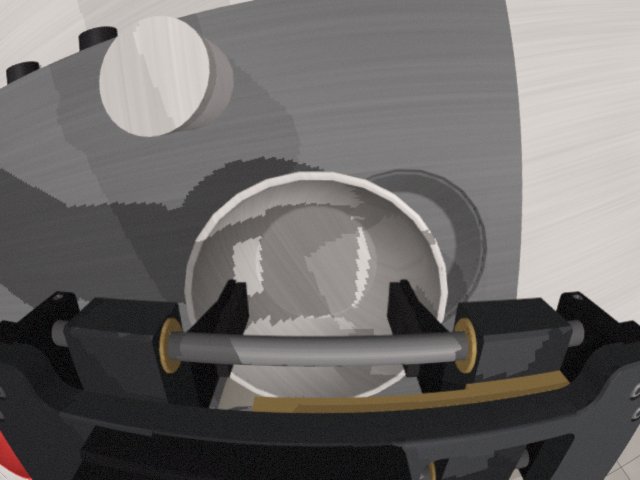

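Emit:
servo_tool:
  dp:
    - [0,0,0]
    - [0,0,0]
    - [0,0,0]
    - [0,0,0]
    - [0,0,0]
  yaw: [0,0,0,0,0]
  fingers: 0.9

```text
time: 15.5
position: [0.5878, 0.1875, 0.0699]
tool_rot: [0.243, 1.557, -0.243]
ft_force: [-0.2, 0.8, -0.1]
grip_width: 0.893
```

Emit:
servo_tool:
  dp:
    - [0,0,0]
    - [0,0,0]
    - [0,0,0]
    - [0,0,0]
    - [0,0,0]
  yaw: [0,0,0,0,0]
  fingers: 1.0

```text
time: 16.0
position: [0.5878, 0.1875, 0.07]
tool_rot: [0.243, 1.557, -0.243]
ft_force: [0.3, -0.8, 0.2]
grip_width: 1.0
```

```bash
python3 - <<'E'
from m import *
s=st()
im,d=ctrl.get_image('wrist'); save('wrist11',im)
E
```

```text
t 16.0 pos [0.5878 0.1875 0.07  ] rot [ 0.243  1.557 -0.243] F [ 0.3 -0.8  0.2] g 0.9997318816541663
```

View pics/wrist11.png

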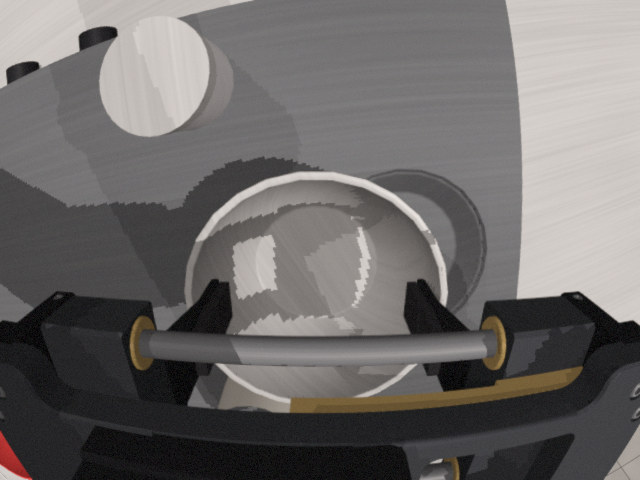

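The fingers are fully open and nearly touching both walls. I'll lower 3 mm and drag along tool +y to the well.

Emit:
servo_tool:
  dp:
    - [0.12,0,0]
    - [0,0.15,0]
    - [0,0.2,0]
    - [0,0.2,0]
    - [0,0.2,0]
  yaw: [0,0,0,0,0]

```text
time: 16.55
position: [0.5936, 0.2062, 0.0669]
tool_rot: [0.243, 1.557, -0.242]
ft_force: [-0.1, -0.3, 0.7]
grip_width: 1.0
```

```bash
python3 - <<'E'
from m import *
s=st()
im,d=ctrl.get_image('wrist'); save('wrist12',im)
im,d=ctrl.get_image('side'); save('side12',im[200:480,40:400].repeat(2,0).repeat(2,1))
E
```

```text
t 16.55 pos [0.5936 0.2062 0.0669] rot [ 0.243  1.557 -0.242] F [-0.1 -0.3  0.7] g 0.9997508567721459
```

View pics/wrist12.png

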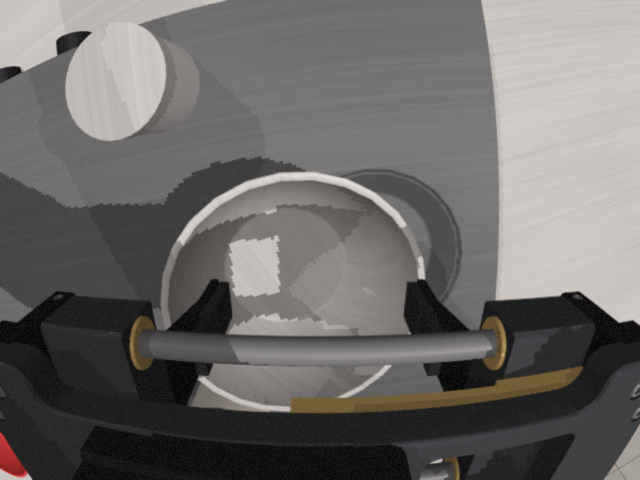

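View pics/side12.png

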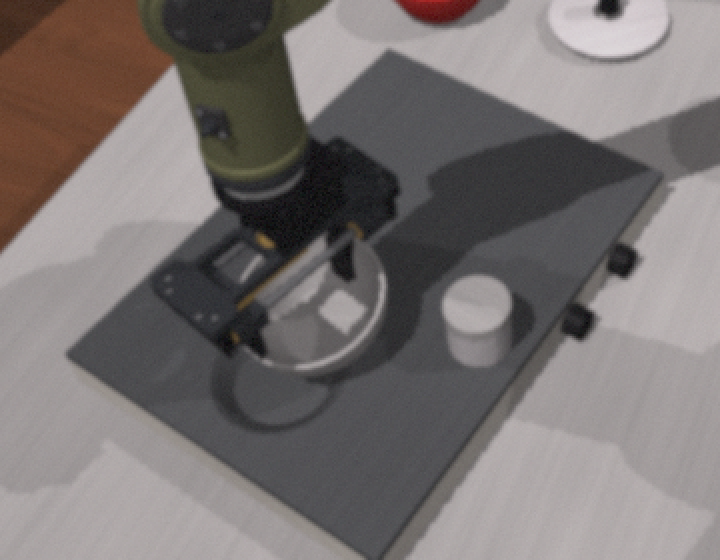

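The bowl hasn't advanced; it is tipping freely over the well edge. New plan: put both fingertips just above the bowl's floor, one front and one rear, so it can't pitch, and drag it level.

Emit:
servo_tool:
  dp:
    - [-0.3,-0.4,0]
    - [-0.7,-0.4,0]
    - [-1,0,0]
    - [-1,0,0]
    - [0,0,0]
  yaw: [0,0,0,0,0]
  fingers: 0.55

```text
time: 17.15
position: [0.5894, 0.1867, 0.1462]
tool_rot: [0.245, 1.551, -0.241]
ft_force: [0.4, 0.5, 0.0]
grip_width: 0.631
```

Emit:
servo_tool:
  dp:
    - [0,0,0]
    - [0,0,0]
    - [0,0,0]
    - [0,0,0]
    - [0,0,0]
  yaw: [0,0,0,0,0]

```text
time: 17.65
position: [0.5871, 0.1863, 0.1414]
tool_rot: [0.242, 1.558, -0.243]
ft_force: [0.3, -0.0, 0.2]
grip_width: 0.551
```

```bash
python3 - <<'E'
from m import *
s=st()
im,d=ctrl.get_image('wrist'); save('wrist13',im)
im,d=ctrl.get_image('side'); save('side13',im[200:480,40:400].repeat(2,0).repeat(2,1));
W=world('side',d);Q=W[300:390,150:245].reshape(-1,3);Q=Q[(Q[:,2]>.098)&(Q[:,2]<.112)];print(circ(Q),len(Q))
E
```

```text
t 17.65 pos [0.5871 0.1863 0.1414] rot [ 0.242  1.558 -0.243] F [ 0.3 -0.   0.2] g 0.5514147161199657
[0.58706137 0.18773466 0.0622735 ] 772
```

View pics/wrist13.png

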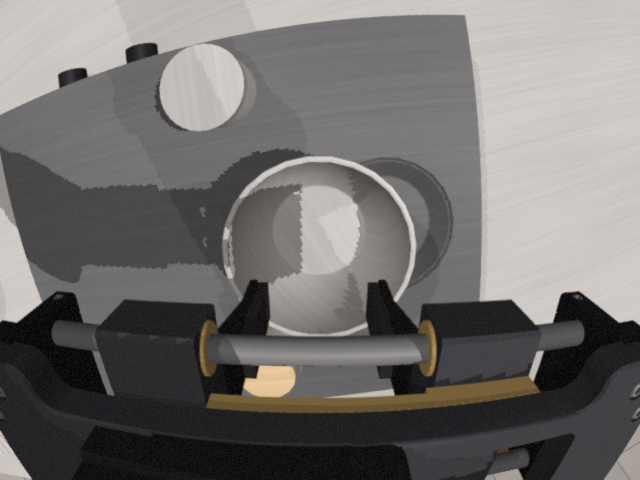

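View pics/side13.png

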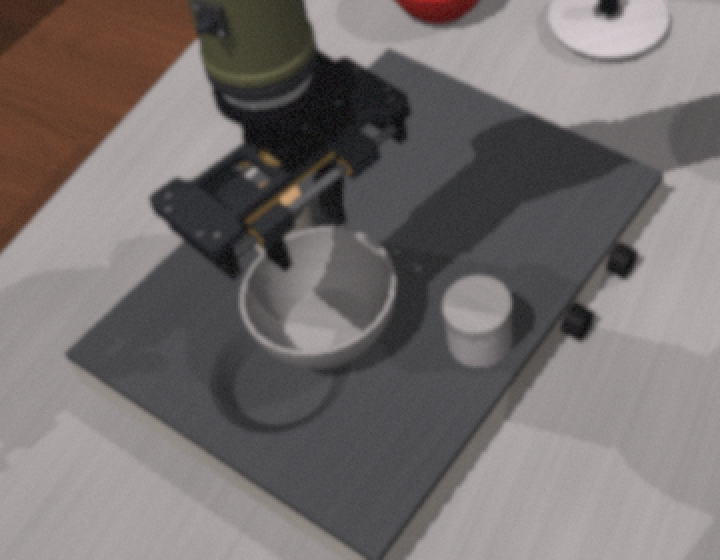

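The bowl is level again at (0.588, 0.188). I'll descend almost to its floor.

Emit:
servo_tool:
  dp:
    - [1,0,0]
    - [1,0,0]
    - [0.9,0,0]
    - [0.4,0,0]
    - [0.2,0,0]
  yaw: [0,0,0,0,0]

```text
time: 18.25
position: [0.5869, 0.1863, 0.0536]
tool_rot: [0.242, 1.559, -0.243]
ft_force: [-0.1, 0.2, -0.1]
grip_width: 0.555
```

Emit:
servo_tool:
  dp:
    - [0.06,0,0]
    - [0,0,0]
    - [0,0,0]
    - [0,0,0]
    - [0,0,0]
  yaw: [0,0,0,0,0]

```text
time: 18.75
position: [0.5877, 0.1864, 0.0535]
tool_rot: [0.243, 1.556, -0.243]
ft_force: [-0.4, 0.5, -0.2]
grip_width: 0.549
```

Emit:
servo_tool:
  dp:
    - [0.05,0,0]
    - [0.05,0,0]
    - [0,0,0]
    - [0,0,0]
    - [0,0,0]
  yaw: [0,0,0,0,0]

```text
time: 19.25
position: [0.5874, 0.1864, 0.0505]
tool_rot: [0.243, 1.557, -0.243]
ft_force: [-0.1, 0.7, -0.1]
grip_width: 0.546
```

Emit:
servo_tool:
  dp:
    - [0,0.15,0]
    - [0,0.2,0]
    - [0,0.2,0]
    - [0,0.2,0]
    - [0,0.2,0]
  yaw: [0,0,0,0,0]

```text
time: 19.75
position: [0.5946, 0.2095, 0.0504]
tool_rot: [0.242, 1.557, -0.243]
ft_force: [0.1, 0.1, 0.7]
grip_width: 0.544
```

```bash
python3 - <<'E'
from m import *
s=st()
im,d=ctrl.get_image('wrist'); save('wrist14',im)
im,d=ctrl.get_image('side'); save('side14',im[200:480,40:400].repeat(2,0).repeat(2,1));
E
```

```text
t 19.75 pos [0.5946 0.2095 0.0504] rot [ 0.242  1.557 -0.243] F [0.1 0.1 0.7] g 0.5443841815106643
```

View pics/wrist14.png

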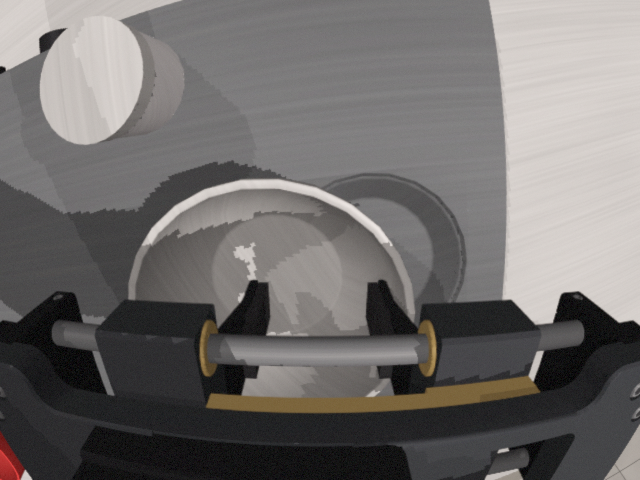

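View pics/side14.png

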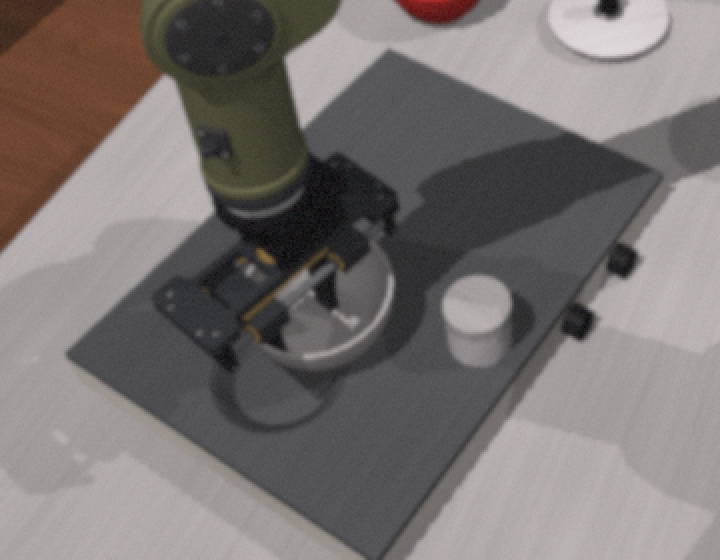

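Emit:
servo_tool:
  dp:
    - [-0.5,-0.2,0]
    - [-0.5,-0.4,0]
    - [0,-0.3,0]
    - [0,0,0]
    - [0.3,0,0]
  yaw: [0,0,0,0,0]

```text
time: 20.35
position: [0.5886, 0.1868, 0.0686]
tool_rot: [0.244, 1.555, -0.244]
ft_force: [0.1, 1.0, -0.4]
grip_width: 0.553
```

Emit:
servo_tool:
  dp:
    - [0.3,0,0]
    - [0.3,0,0]
    - [0.1,0,0]
    - [0,0,0]
    - [0,0,0]
  yaw: [0,0,0,0,0]

```text
time: 20.85
position: [0.5877, 0.1879, 0.0504]
tool_rot: [0.242, 1.557, -0.242]
ft_force: [-0.2, -0.0, -0.1]
grip_width: 0.55
```

Emit:
servo_tool:
  dp:
    - [0,0,0]
    - [0,0,0]
    - [0,0,0]
    - [0,0,0]
    - [0,0,0]
  yaw: [0,0,0,0,0]
  fingers: 0.95
  grip_force: 5

```text
time: 21.35
position: [0.5878, 0.1875, 0.0505]
tool_rot: [0.243, 1.557, -0.243]
ft_force: [0.6, -0.3, -0.4]
grip_width: 0.903
```

Emit:
servo_tool:
  dp:
    - [0,0,0]
    - [0,0,0]
    - [0,0,0]
    - [0,0,0]
    - [0,0,0]
  yaw: [0,0,0,0,0]

```text
time: 21.85
position: [0.5878, 0.1876, 0.0505]
tool_rot: [0.243, 1.557, -0.243]
ft_force: [-0.2, 0.1, 0.1]
grip_width: 0.952
```

```bash
python3 - <<'E'
from m import *
s=st()
im,d=ctrl.get_image('wrist'); save('wrist15',im)
E
```

```text
t 21.85 pos [0.5878 0.1876 0.0505] rot [ 0.243  1.557 -0.243] F [-0.2  0.1  0.1] g 0.9523564047984162
```

View pics/wrist15.png

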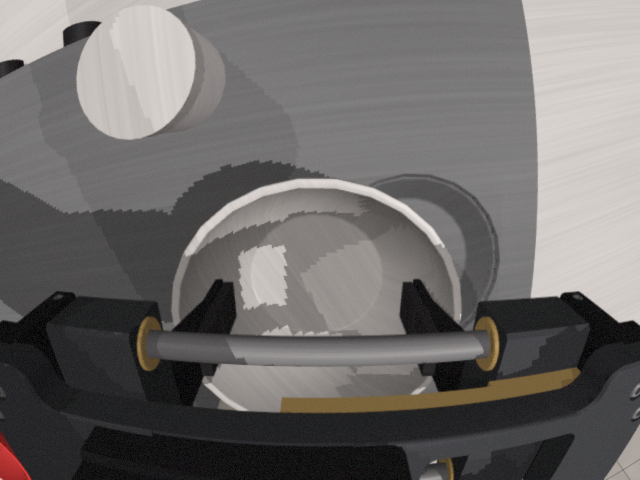

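The fingers reach 0.95 with no contact this low down, so the tips must retract when open. I'll set 0.68 and feel for the bowl's floor.

Emit:
servo_tool:
  dp:
    - [0,0,0]
    - [0,0,0]
    - [0,0,0]
    - [0,0,0]
    - [0,0,0]
  yaw: [0,0,0,0,0]
  fingers: 0.66

```text
time: 22.4
position: [0.5878, 0.1876, 0.0505]
tool_rot: [0.242, 1.557, -0.243]
ft_force: [-0.7, 0.7, 0.2]
grip_width: 0.68
```

Emit:
servo_tool:
  dp:
    - [0.05,0,0]
    - [0.05,0,0]
    - [0.05,0,0]
    - [0,0,0]
    - [0,0,0]
  yaw: [0,0,0,0,0]

```text
time: 22.9
position: [0.5877, 0.1875, 0.0466]
tool_rot: [0.242, 1.557, -0.243]
ft_force: [-0.1, -0.5, -0.6]
grip_width: 0.663
```

Emit:
servo_tool:
  dp:
    - [0.05,0,0]
    - [0.05,0,0]
    - [0,0,0]
    - [0,0,0]
    - [0,0,0]
  yaw: [0,0,0,0,0]

```text
time: 23.4
position: [0.5878, 0.1876, 0.0442]
tool_rot: [0.243, 1.557, -0.243]
ft_force: [0.4, 0.2, -0.3]
grip_width: 0.66
```

Emit:
servo_tool:
  dp:
    - [0.05,0,0]
    - [0.05,0,0]
    - [0.04,0,0]
    - [0,0,0]
    - [0,0,0]
  yaw: [0,0,0,0,0]

```text
time: 23.9
position: [0.5877, 0.1876, 0.0407]
tool_rot: [0.243, 1.557, -0.243]
ft_force: [0.5, 0.5, 0.1]
grip_width: 0.66
```

```bash
python3 - <<'E'
from m import *
s=st()
im,d=ctrl.get_image('side'); save('side16',cv2.resize(im[280:400,130:270],None,fx=5,fy=5))
E
```

```text
t 23.9 pos [0.5877 0.1876 0.0407] rot [ 0.243  1.557 -0.243] F [0.5 0.5 0.1] g 0.6599698137495396
```

View pics/side16.png

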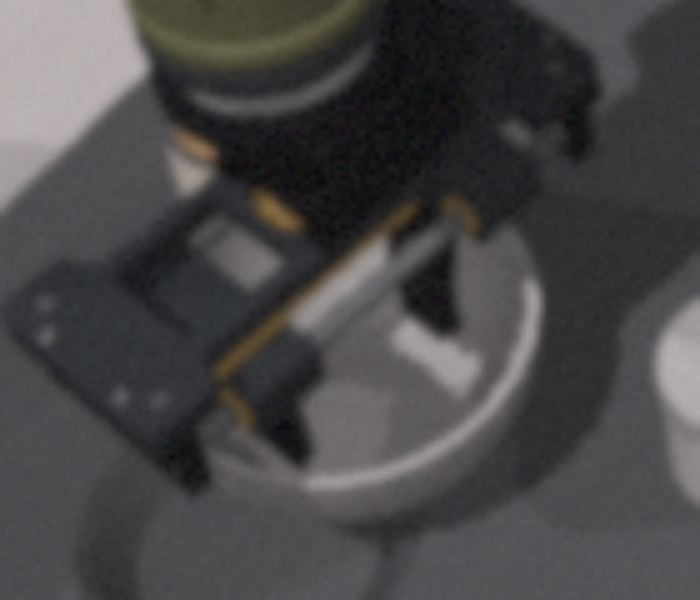

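No floor contact yet and the gripper body is nearing the rim, so I'm dropping this approach. The top 22 mm of the bowl's wall is nearly vertical. I'll pinch the rear wall there, with the jaws along the travel direction, which stops it pitching, and slide it forward from there.

Emit:
servo_tool:
  dp:
    - [-0.8,0,0]
    - [-1,0,0]
    - [-1,0,0]
    - [-1,0,0]
    - [-0.6,0,0]
  yaw: [0,0,0,0,0]
  fingers: 0.35

```text
time: 24.45
position: [0.5884, 0.1882, 0.1529]
tool_rot: [0.243, 1.555, -0.242]
ft_force: [0.5, 0.8, -0.9]
grip_width: 0.372
```

Emit:
servo_tool:
  dp:
    - [0,-0.8,0]
    - [0,-0.8,0]
    - [0,-0.8,0]
    - [0,-0.12,0]
    - [0,0,0]
  yaw: [0,0,0,0,0]

```text
time: 24.95
position: [0.5687, 0.127, 0.1506]
tool_rot: [0.244, 1.557, -0.244]
ft_force: [0.8, 0.8, 0.2]
grip_width: 0.351
```

```bash
python3 - <<'E'
from m import *
s=st()
im,d=ctrl.get_image('wrist'); save('wrist17',im)
im,d=ctrl.get_image('side'); save('side17',im[200:480,40:400].repeat(2,0).repeat(2,1));
W=world('side',d);Q=W[300:390,150:245].reshape(-1,3);Q=Q[(Q[:,2]>.098)&(Q[:,2]<.112)];print(circ(Q),len(Q))
for u in (223,232,400,420):pass
E
```

```text
t 24.95 pos [0.5687 0.127  0.1506] rot [ 0.244  1.557 -0.244] F [0.8 0.8 0.2] g 0.35115565914982644
[0.58785299 0.18731485 0.06268154] 919
```

View pics/wrist17.png

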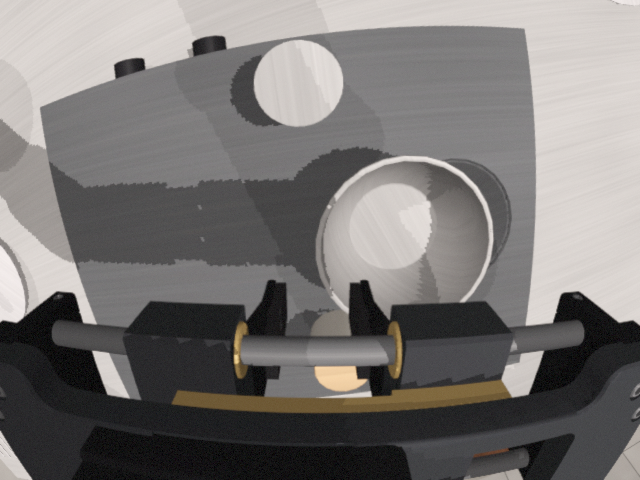

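View pics/side17.png

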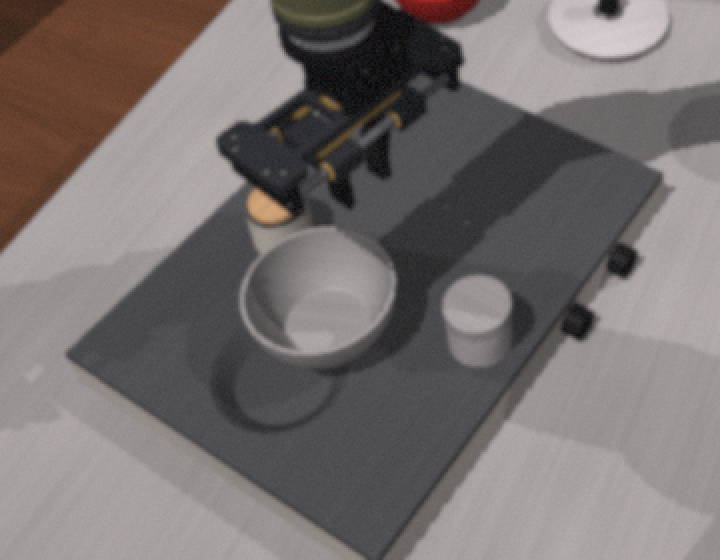

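The bowl is level and its rear rim (u ≈ 317) lies under the tool axis. I'll descend and pinch.

Emit:
servo_tool:
  dp:
    - [1,0,0]
    - [0.9,0,0]
    - [0.5,0,0]
    - [0.2,0,0]
    - [0.1,0,0]
  yaw: [0,0,0,0,0]

```text
time: 25.55
position: [0.5686, 0.1284, 0.0832]
tool_rot: [0.242, 1.557, -0.241]
ft_force: [-0.7, 0.5, 0.1]
grip_width: 0.352
```

Emit:
servo_tool:
  dp:
    - [0,0,0]
    - [0,0,0]
    - [0,0,0]
    - [0,0,0]
    - [0,0,0]
  yaw: [0,0,0,0,0]
  fingers: 0.0
  grip_force: 15

```text
time: 26.05
position: [0.5688, 0.1275, 0.0835]
tool_rot: [0.243, 1.557, -0.243]
ft_force: [-0.5, 0.0, 0.2]
grip_width: 0.027
```

```bash
python3 - <<'E'
from m import *
s=st()
im,d=ctrl.get_image('wrist'); save('wrist18',im)
im,d=ctrl.get_image('side'); save('side18',im[200:480,40:400].repeat(2,0).repeat(2,1));
E
```

```text
t 26.05 pos [0.5688 0.1275 0.0835] rot [ 0.243  1.557 -0.243] F [-0.5  0.   0.2] g 0.026774560546143626
```

View pics/wrist18.png

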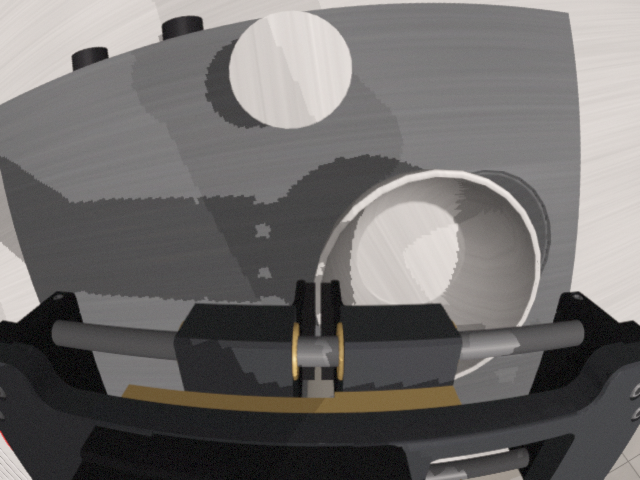

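View pics/side18.png

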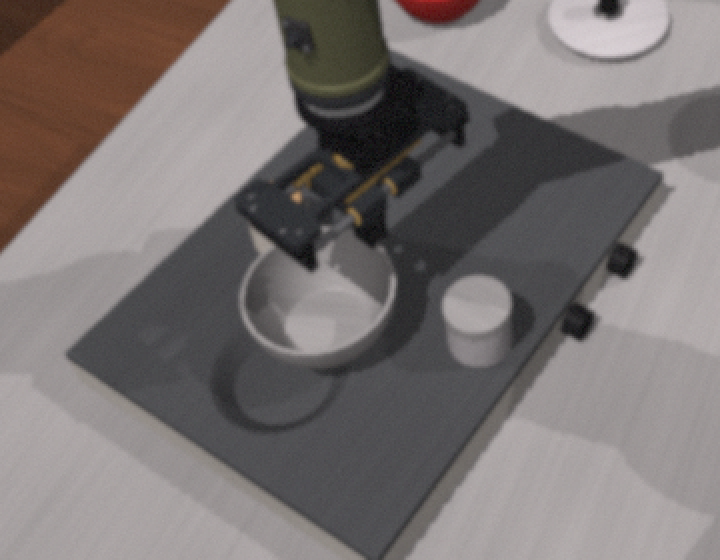

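The rear wall is pinched and the bowl is still level. Sliding forward.

Emit:
servo_tool:
  dp:
    - [0,0.1,0]
    - [0,0.2,0]
    - [0,0.2,0]
    - [0,0.2,0]
    - [0,0.1,0]
  yaw: [0,0,0,0,0]

```text
time: 26.65
position: [0.5747, 0.1477, 0.0833]
tool_rot: [0.242, 1.557, -0.241]
ft_force: [-0.9, -0.1, 0.1]
grip_width: 0.007
```

```bash
python3 - <<'E'
from m import *
s=st()
im,d=ctrl.get_image('wrist'); save('wrist19',im)
im,d=ctrl.get_image('side'); save('side19',im[200:480,40:400].repeat(2,0).repeat(2,1));
E
```

```text
t 26.65 pos [0.5747 0.1477 0.0833] rot [ 0.242  1.557 -0.241] F [-0.9 -0.1  0.1] g 0.006753118764542135
```

View pics/wrist19.png

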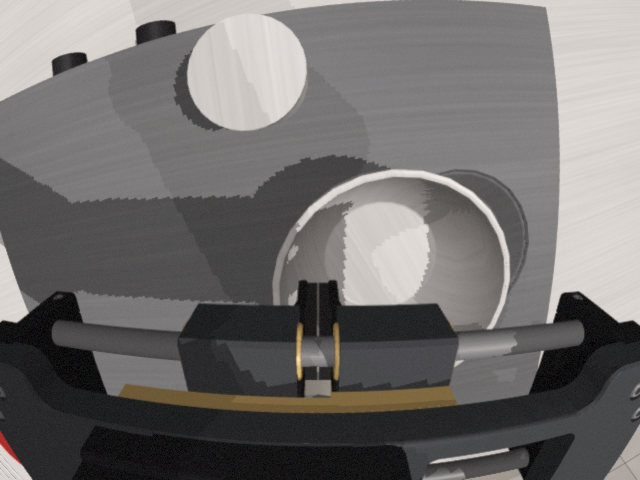

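View pics/side19.png

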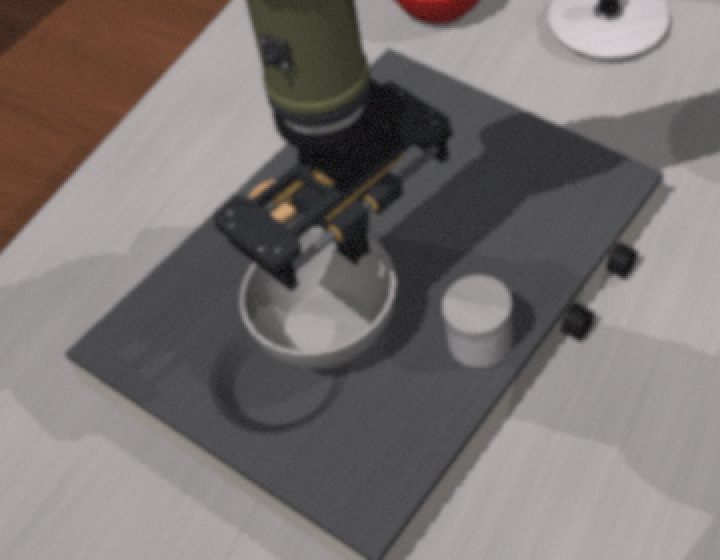

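The gripper has closed fully and the bowl hasn't moved, so the pinch never had the wall. I'll check where the fingertips really are with wrist and side depth.

```bash
python3 - <<'E'
from m import *
s=st()
im,d=ctrl.get_image('wrist')
c=ctrl.camera_info('wrist');H=np.array(c['hand_eye'])
for v in (270,276,280,284,288,294,300):
    print(v,[round(float(d[v,u]),4) for u in (305,311,317,324,331)])
v,u=np.mgrid[150:301,240:420]
a=np.stack([u-c['cx'],v-c['cy']],-1);r=np.hypot(a[...,0],a[...,1]);t=r/c['fx']
dirs=np.concatenate([a/np.maximum(r,1e-6)[...,None]*np.sin(t)[...,None],np.cos(t)[...,None]],-1)
P=dirs/dirs[...,2:]*d[150:301,240:420][...,None]
T=P@H[:3,:3].T+H[:3,3]; Wd=T@R.from_rotvec(s['tool_rot']).as_matrix().T+s['position']
for vv in (280,284,288,292,300): print(vv,(T[vv-150,[65,71,91]]*1000).round(1).tolist())
print('floor',Wd[240-150,400-240],'rim?',np.nanmax(Wd[:100,100:,2]))
im,d=ctrl.get_image('side'); W=world('side',d); 
E
```

```text
t 26.75 pos [0.5747 0.1475 0.0832] rot [ 0.242  1.557 -0.241] F [ 0.2  0.3 -0.4] g 0.00294753248056945
270 [0.2233, 0.2307, 0.2345, 0.241, 0.2422]
276 [0.2244, 0.2309, 0.2348, 0.2407, 0.2422]
280 [0.1761, 0.2319, 0.2344, 0.2398, 0.1768]
284 [0.1722, 0.1765, 0.176, 0.1778, 0.1724]
288 [0.1671, 0.1711, 0.1718, 0.171, 0.1679]
294 [0.1621, 0.1645, 0.1644, 0.1659, 0.162]
300 [0.1576, 0.1606, 0.1595, 0.16, 0.1566]
280 [[-29.4, -5.6, -11.7], [21.7, -3.8, 11.6], [-28.8, 6.8, -11.4]]
284 [[-33.6, -5.5, -11.5], [-29.7, -2.8, -9.7], [-33.4, 6.6, -11.5]]
288 [[-38.8, -5.4, -12.0], [-35.2, -2.7, -10.3], [-38.1, 6.4, -11.6]]
292 [[-42.1, -5.3, -11.6], [-38.5, -2.7, -9.8], [-42.7, 6.3, -11.9]]
300 [[-49.1, -5.1, -11.2], [-46.3, -2.5, -9.8], [-49.9, 6.1, -11.6]]
floor [0.58020599 0.20179396 0.05067345] rim? 0.2740161995429814
```

Wrist depth shows the finger ends about 25–29 mm behind the reported TCP, which would explain everything so far. I'll lift and confirm from the side camera.

Emit:
servo_tool:
  dp:
    - [-1,0,0]
    - [-1,0,0]
    - [-1,0,0]
    - [0,0,0]
    - [0,0,0]
  yaw: [0,0,0,0,0]

```text
time: 27.35
position: [0.5749, 0.1463, 0.1584]
tool_rot: [0.243, 1.556, -0.243]
ft_force: [-0.6, -1.0, -0.7]
grip_width: 0.007
```

```bash
python3 - <<'E'
from m import *
s=st()
im,d=ctrl.get_image('side'); W=world('side',d)
p=proj('side',[s['position'], np.array(s['position'])+[0,0,.03]]); print(p)
x,y=p[0].astype(int)
I=im.copy()
for q in p: cv2.circle(I,tuple(q.astype(int)),2,(255,0,0),-1)
save('side20',cv2.resize(I[y-90:y+50,x-80:x+80],None,fx=4,fy=4,interpolation=0))
d2=np.hypot(W[...,0]-s['position'][0],W[...,1]-s['position'][1]); m=(d2<.02)&(W[...,2]>.115)
print('lowest near axis',np.sort(W[...,2][m])[:10], m.sum())
E
```

```text
t 27.35 pos [0.5749 0.1463 0.1584] rot [ 0.243  1.556 -0.243] F [-0.6 -1.  -0.7] g 0.006697300686876237
[[213.35738251 307.62139347]
 [210.92045002 295.9108684 ]]
lowest near axis [0.18469589 0.18508932 0.1868252  0.18726404 0.18754637 0.18783991
 0.18834715 0.18911557 0.18943206 0.18989304] 918
```

View pics/side20.png

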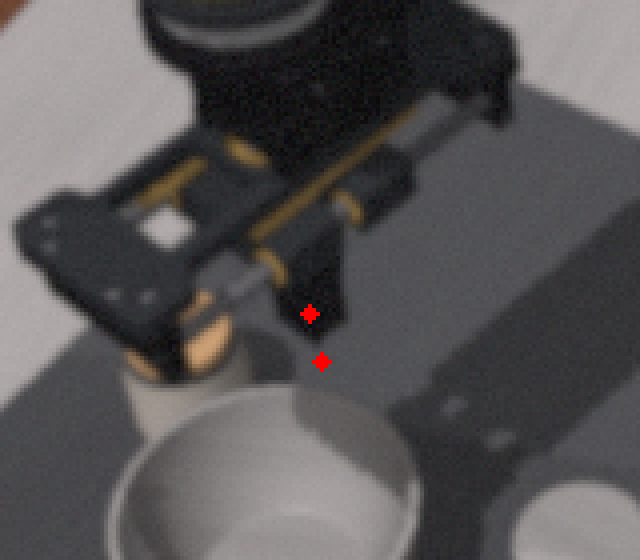

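Confirmed: the real fingertips sit about 25 mm above the reported TCP, so the earlier "pinch" closed just above the rim. I'll redo it 25 mm lower.

Emit:
servo_tool:
  dp:
    - [0,-0.4,0]
    - [0,-0.4,0]
    - [0,0,0]
    - [0,0,0]
    - [0,0,0]
  yaw: [0,0,0,0,0]
  fingers: 0.35

```text
time: 27.9
position: [0.5686, 0.1275, 0.1581]
tool_rot: [0.243, 1.557, -0.243]
ft_force: [0.6, 0.1, 0.1]
grip_width: 0.323
```

Emit:
servo_tool:
  dp:
    - [1,0,0]
    - [1,0,0]
    - [1,0,0]
    - [0.7,0,0]
    - [0.3,0,0]
  yaw: [0,0,0,0,0]

```text
time: 28.4
position: [0.5676, 0.1276, 0.0565]
tool_rot: [0.242, 1.56, -0.243]
ft_force: [1.0, 0.8, 0.5]
grip_width: 0.353
```

```bash
python3 - <<'E'
from m import *
s=st()
im,d=ctrl.get_image('wrist'); save('wrist21',im)
E
```

```text
t 28.4 pos [0.5676 0.1276 0.0565] rot [ 0.242  1.56  -0.243] F [1.  0.8 0.5] g 0.35255414183202954
```

View pics/wrist21.png

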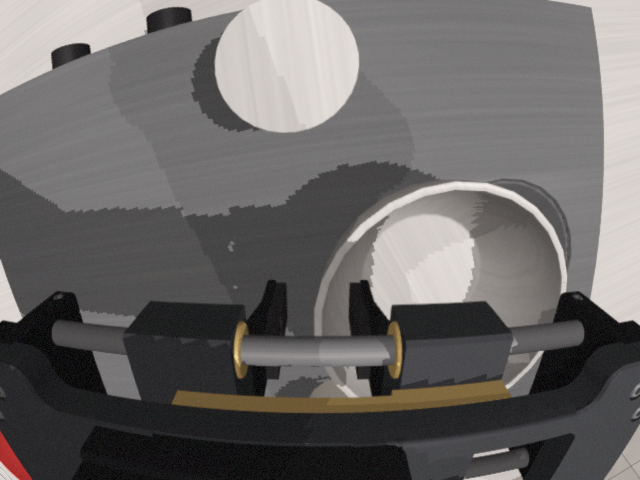

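The rear rim (u ≈ 316) lies between the fingers, so I'll close.

Emit:
servo_tool:
  dp:
    - [0,0,0]
    - [0,0,0]
    - [0,0,0]
    - [0,0,0]
    - [0,0,0]
  yaw: [0,0,0,0,0]
  fingers: 0.0
  grip_force: 12

```text
time: 28.95
position: [0.5693, 0.1283, 0.0592]
tool_rot: [0.243, 1.556, -0.241]
ft_force: [0.2, 1.0, 2.7]
grip_width: 0.068
```

Emit:
servo_tool:
  dp:
    - [0,0.05,0]
    - [0,0.15,0]
    - [0,0.2,0]
    - [0,0.2,0]
    - [0,0.2,0]
  yaw: [0,0,0,0,0]

```text
time: 29.45
position: [0.5753, 0.1422, 0.0595]
tool_rot: [0.239, 1.556, -0.251]
ft_force: [-3.9, -10.3, 15.1]
grip_width: 0.064
```

```bash
python3 - <<'E'
from m import *
s=st()
im,d=ctrl.get_image('wrist'); save('wrist22',im)
im,d=ctrl.get_image('side'); save('side22',im[200:480,40:400].repeat(2,0).repeat(2,1));
E
```

```text
t 29.45 pos [0.5753 0.1422 0.0595] rot [ 0.239  1.556 -0.251] F [ -3.9 -10.3  15.1] g 0.06374541199231604
```

View pics/wrist22.png

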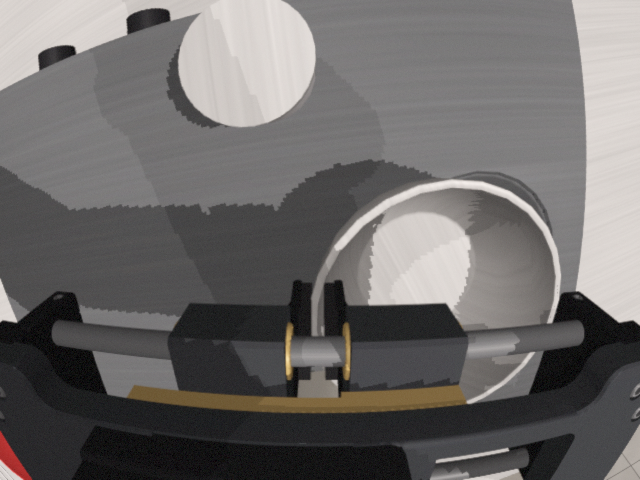

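View pics/side22.png

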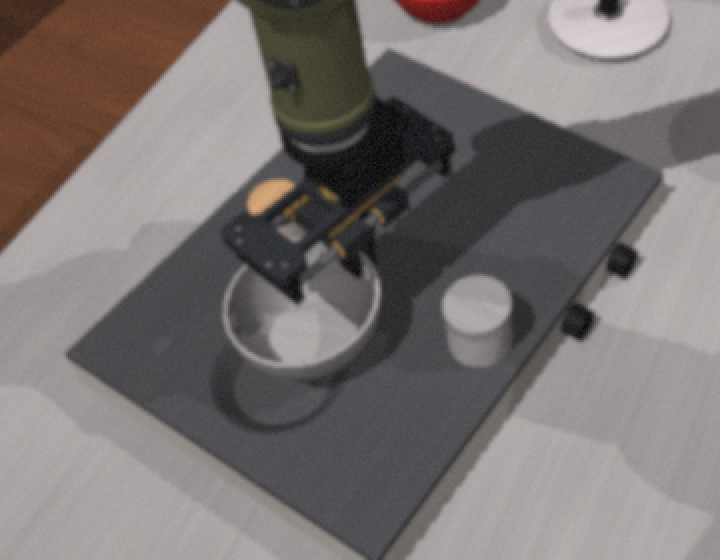

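The bowl is moving with the pinch, but pressing down with about 15 N. I'll ease up 2 mm while sliding on.

Emit:
servo_tool:
  dp:
    - [-0.08,0,0]
    - [0,0.15,0]
    - [0,0.2,0]
    - [0,0.2,0]
    - [0,0.1,0]
  yaw: [0,0,0,0,0]

```text
time: 30.05
position: [0.5814, 0.1604, 0.0628]
tool_rot: [0.242, 1.554, -0.246]
ft_force: [-3.5, -3.5, 14.7]
grip_width: 0.047
```

```bash
python3 - <<'E'
from m import *
s=st()
im,d=ctrl.get_image('wrist'); save('wrist23',im)
im,d=ctrl.get_image('side'); save('side23',im[200:480,40:400].repeat(2,0).repeat(2,1));
E
```

```text
t 30.05 pos [0.5814 0.1604 0.0628] rot [ 0.242  1.554 -0.246] F [-3.5 -3.5 14.7] g 0.04687182508990319
```

View pics/wrist23.png

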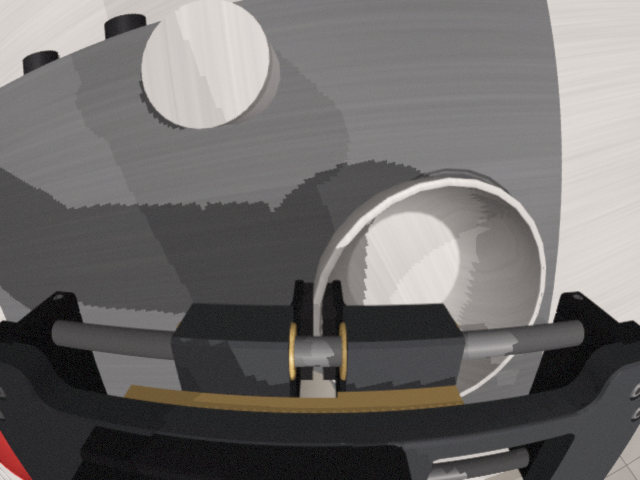

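View pics/side23.png

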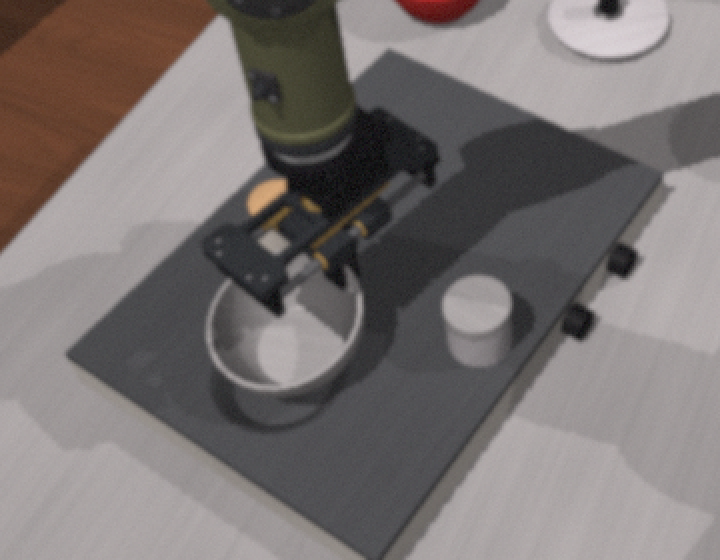

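The pinch is holding and about 22 mm remain.

Emit:
servo_tool:
  dp:
    - [-0.04,0.15,0]
    - [0,0.2,0]
    - [0,0.2,0]
    - [0,0.2,0]
    - [0,0.1,0]
  yaw: [0,0,0,0,0]

```text
time: 30.65
position: [0.585, 0.1827, 0.0599]
tool_rot: [0.242, 1.56, -0.243]
ft_force: [0.0, -0.7, -3.8]
grip_width: 0.049
```

```bash
python3 - <<'E'
from m import *
s=st()
im,d=ctrl.get_image('wrist'); save('wrist24',im)
im,d=ctrl.get_image('side'); save('side24',im[200:480,40:400].repeat(2,0).repeat(2,1));
W=world('side',d);Q=W[300:420,130:230].reshape(-1,3);Q=Q[(Q[:,2]>.08)&(Q[:,2]<.112)&(np.hypot(Q[:,0]-.605,Q[:,1]-.241)<.08)];print(circ(Q),len(Q))
E
```

```text
t 30.65 pos [0.585  0.1827 0.0599] rot [ 0.242  1.56  -0.243] F [ 0.  -0.7 -3.8] g 0.04876205033443871
[0.60382997 0.24169348 0.06141649] 882
```

View pics/wrist24.png

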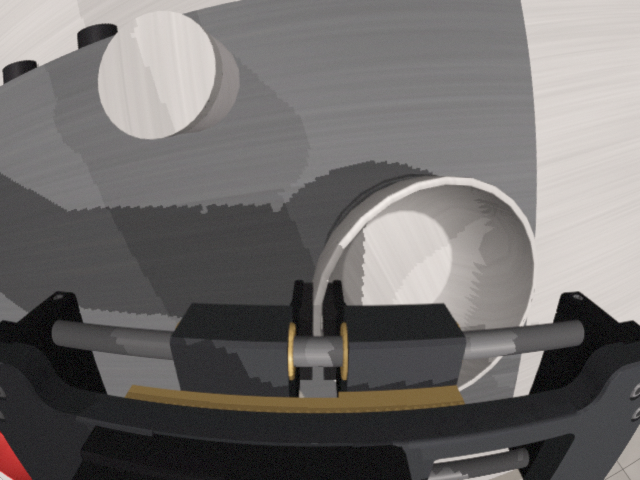

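View pics/side24.png

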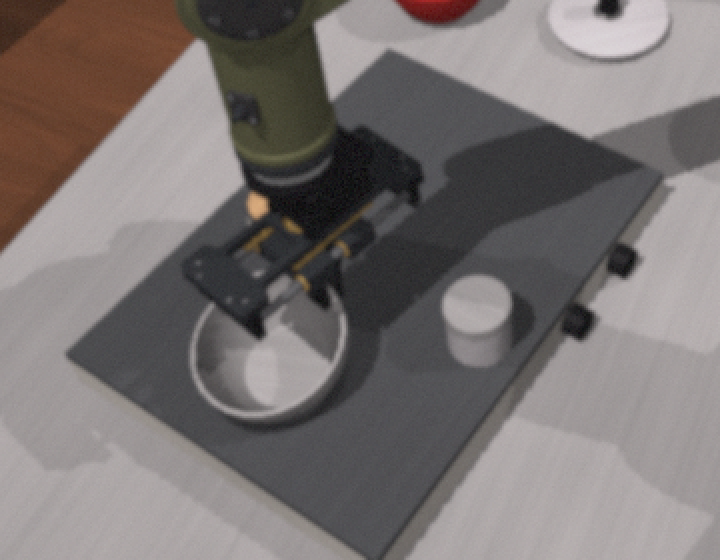

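The bowl is over the well (fit (0.604, 0.242)), with its weight now on the gripper. I'll lower it into the well and release.

Emit:
servo_tool:
  dp:
    - [0.2,0,0]
    - [0.2,0,0]
    - [0.15,0,0]
    - [0,0,0]
    - [0,0,0]
  yaw: [0,0,0,0,0]

```text
time: 31.25
position: [0.5866, 0.1816, 0.0478]
tool_rot: [0.243, 1.556, -0.244]
ft_force: [-0.6, -4.7, 2.2]
grip_width: 0.056
```

Emit:
servo_tool:
  dp:
    - [0,0,0]
    - [0,0,0]
    - [0,0,0]
    - [0,0,0]
    - [0,0,0]
  yaw: [0,0,0,0,0]
  fingers: 0.3

```text
time: 31.75
position: [0.5861, 0.1831, 0.0476]
tool_rot: [0.243, 1.557, -0.241]
ft_force: [-0.2, -0.6, -0.5]
grip_width: 0.287
```

Emit:
servo_tool:
  dp:
    - [-1,0,0]
    - [-1,0,0]
    - [-1,0,0]
    - [-1,0,0]
    - [0,0,0]
  yaw: [0,0,0,0,0]

```text
time: 32.25
position: [0.5881, 0.1841, 0.1513]
tool_rot: [0.245, 1.551, -0.24]
ft_force: [0.5, 0.6, 0.4]
grip_width: 0.301
```

```bash
python3 - <<'E'
from m import *
s=st()
im,d=ctrl.get_image('wrist'); save('wrist25',im)
im,d=ctrl.get_image('side'); save('side25',im[200:480,40:400].repeat(2,0).repeat(2,1));
W=world('side',d);Q=W[300:430,120:240].reshape(-1,3);Q=Q[(Q[:,2]>.06)&(Q[:,2]<.112)&(np.hypot(Q[:,0]-.605,Q[:,1]-.241)<.08)]
q=Q[Q[:,2]>.08];print(circ(q),len(q))
c=np.array([.605,.241])
for a in range(-180,180,45):
    an=np.degrees(np.arctan2(Q[:,1]-c[1],Q[:,0]-c[0])); m=abs((an-a+180)%360-180)<20; print(a,np.percentile(Q[m,2],[95,99]).round(4) if m.sum() else None,m.sum())
E
```

```text
t 32.25 pos [0.5881 0.1841 0.1513] rot [ 0.245  1.551 -0.24 ] F [0.5 0.6 0.4] g 0.3014123866053343
[0.60461273 0.23714666 0.06208334] 967
-180 [0.0908 0.0916] 157
-135 [0.0909 0.0917] 142
-90 [0.0898 0.091 ] 325
-45 [0.0899 0.092 ] 401
0 [0.09   0.0911] 318
45 [0.0909 0.0914] 142
90 [0.0904 0.0912] 143
135 [0.0899 0.0913] 215
```

View pics/side25.png

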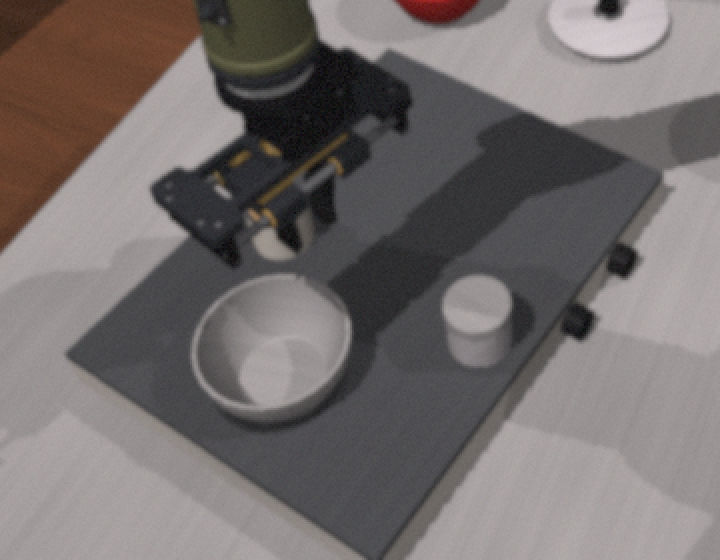

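View pics/wrist25.png

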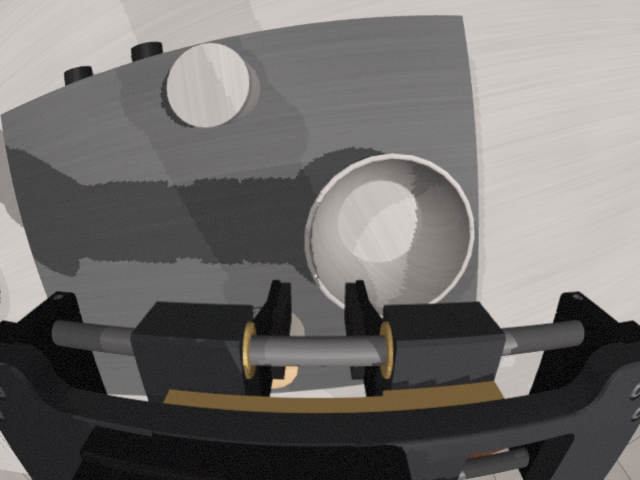

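The bowl is home: its rim is level at about 0.091 m in all eight sectors, and the jar and tin are undisturbed. Next is the lid. I'll travel to the knob at about (0.514, -0.3175).

Emit:
servo_tool:
  dp:
    - [-0.6,-1,0.16]
    - [-0.5,-1,0.16]
    - [0,-1,0.16]
    - [0,-1,0.16]
    - [0,-1,0.16]
  yaw: [0,0,0,0,0]
  fingers: 0.6

```text
time: 32.85
position: [0.5661, 0.0559, 0.1736]
tool_rot: [0.242, 1.559, -0.243]
ft_force: [0.1, 0.9, -0.6]
grip_width: 0.587
```

Emit:
servo_tool:
  dp:
    - [0,-1,0.16]
    - [0,-1,0.16]
    - [0,-1,0.16]
    - [0,-1,0.16]
    - [0,-1,0.16]
  yaw: [0,0,0,0,0]

```text
time: 33.35
position: [0.547, -0.0691, 0.1736]
tool_rot: [0.243, 1.559, -0.243]
ft_force: [0.2, 0.4, 0.4]
grip_width: 0.604
```

Emit:
servo_tool:
  dp:
    - [0,-1,0.16]
    - [0,-1,0.16]
    - [0,-1,0.16]
    - [0,-1,0.16]
    - [0,-1,0.16]
  yaw: [0,0,0,0,0]

```text
time: 33.85
position: [0.5281, -0.194, 0.1736]
tool_rot: [0.243, 1.559, -0.242]
ft_force: [0.6, 0.4, 0.1]
grip_width: 0.598
```

Emit:
servo_tool:
  dp:
    - [0,-1,0.16]
    - [0,-1,0.16]
    - [0,-1,0.16]
    - [0,-1,0.16]
    - [0,-1,0.16]
  yaw: [0,0,0,0,0]

```text
time: 34.35
position: [0.5092, -0.319, 0.1734]
tool_rot: [0.243, 1.559, -0.242]
ft_force: [-0.2, 0.4, 0.7]
grip_width: 0.601
```

Emit:
servo_tool:
  dp:
    - [0,0,0]
    - [0,0,0]
    - [0,0,0]
    - [0,0,0]
    - [0,0,0]
  yaw: [1,1,1,1,1]

```text
time: 34.85
position: [0.5094, -0.318, 0.1733]
tool_rot: [0.655, 1.472, -0.654]
ft_force: [1.1, -0.2, -0.5]
grip_width: 0.607
```

```bash
cat >> m.py <<'E'
def wcloud(s,d):
    c=ctrl.camera_info('wrist');H=np.array(c['hand_eye']);v,u=np.mgrid[0:480,0:640]
    a=np.stack([u-c['cx'],v-c['cy']],-1);r=np.hypot(a[...,0],a[...,1]);t=r/c['fx']
    D=np.concatenate([a/np.maximum(r,1e-6)[...,None]*np.sin(t)[...,None],np.cos(t)[...,None]],-1)
    P=D/D[...,2:]*d[...,None];P[(d<=0)|(t>1.3)]=np.nan
    T=P@H[:3,:3].T+H[:3,3]
    return T@R.from_rotvec(s['tool_rot']).as_matrix().T+s['position']
E
python3 - <<'E'
from m import *
s=st()
im,d=ctrl.get_image('wrist'); save('wrist26',im)
W=wcloud(s,d)
m=(W[...,2]>.05)&(W[...,2]<.07)&(np.hypot(W[...,0]-.514,W[...,1]+.318)<.03)
print('knob',W[m].mean(0),m.sum(),mec(W[m]))
M=R.from_rotvec(s['tool_rot']).as_matrix();print(M.round(3))
print((M.T@(np.array([.514,-.3175,.005])-s['position'])/.025).round(2))
E
```

```text
t 34.85 pos [ 0.5094 -0.318   0.1733] rot [ 0.655  1.472 -0.654] F [ 1.1 -0.2 -0.5] g 0.6068711679146541
knob [ 0.51255718 -0.31858328  0.06119343] 637 (array([ 513.7, -319.7]), 12.3)
[[-0.002  0.743  0.67 ]
 [ 0.001  0.67  -0.743]
 [-1.    -0.    -0.002]]
[6.73 0.15 0.13]
```

View pics/wrist26.png

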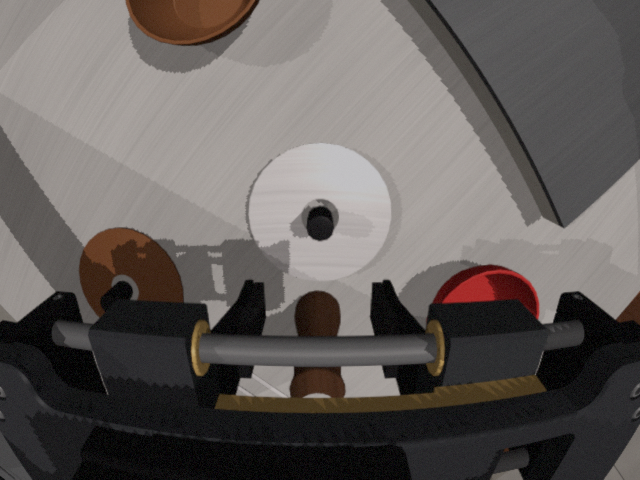

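The wrist view shows the white lid's knob at (320,222), measured at (0.5135, -0.319), with the mill clear below it on the tool's +z side. Descending.

Emit:
servo_tool:
  dp:
    - [1,0.1,0.14]
    - [1,0,0]
    - [1,0,0]
    - [1,0,0]
    - [0.8,0,0]
  yaw: [0,0,0,0,0]

```text
time: 35.4
position: [0.513, -0.3185, 0.0521]
tool_rot: [0.65, 1.475, -0.649]
ft_force: [-0.5, 0.5, 0.1]
grip_width: 0.599
```

```bash
python3 - <<'E'
from m import *
s=st()
im,d=ctrl.get_image('wrist'); save('wrist27',im)
W=wcloud(s,d)
m=(W[...,2]>.05)&(W[...,2]<.07)&(np.hypot(W[...,0]-.514,W[...,1]+.318)<.025)
print('knob',W[m].mean(0),m.sum(),mec(W[m]))
E
```

```text
t 35.4 pos [ 0.513  -0.3185  0.0521] rot [ 0.65   1.475 -0.649] F [-0.5  0.5  0.1] g 0.5992162328630697
knob [ 0.51209849 -0.3179391   0.06083439] 1561 (array([ 513.5, -319.4]), 12.1)
```

View pics/wrist27.png

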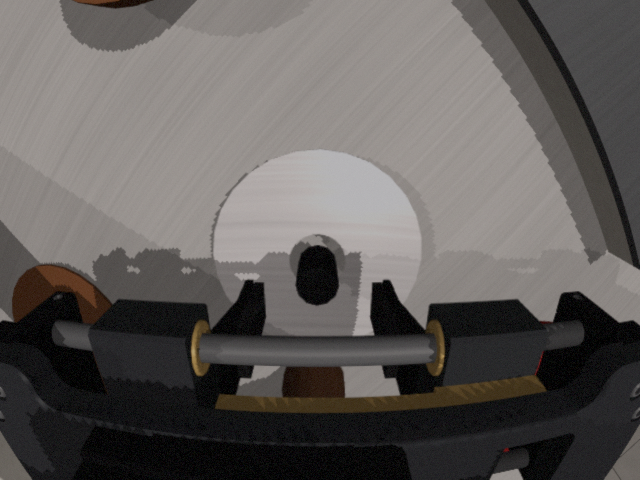

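Emit:
servo_tool:
  dp:
    - [0.8,0,0.02]
    - [0.6,0,0]
    - [0.3,0,0]
    - [0.15,0,0]
    - [0,0,0]
  yaw: [0,0,0,0,0]

```text
time: 35.95
position: [0.5147, -0.3195, 0.0086]
tool_rot: [0.65, 1.472, -0.65]
ft_force: [-0.6, -0.7, -0.7]
grip_width: 0.602
```

Emit:
servo_tool:
  dp:
    - [0,0,0]
    - [0,0,0]
    - [0,0,0]
    - [0,0,0]
    - [0,0,0]
  yaw: [0,0,0,0,0]
  fingers: 0.0
  grip_force: 30

```text
time: 36.45
position: [0.5147, -0.3199, 0.0091]
tool_rot: [0.65, 1.471, -0.651]
ft_force: [-1.2, 0.1, 1.8]
grip_width: 0.265
```

Emit:
servo_tool:
  dp:
    - [0,0,0]
    - [0,0,0]
    - [0,0,0]
    - [-0.2,0,0]
    - [-0.4,0,0]
  yaw: [0,0,0,0,0]

```text
time: 36.95
position: [0.5136, -0.3187, 0.0228]
tool_rot: [0.651, 1.474, -0.65]
ft_force: [-0.1, -0.7, -2.7]
grip_width: 0.267
```

```bash
python3 - <<'E'
from m import *
s=st()
im,d=ctrl.get_image('side'); save('side28',cv2.resize(im[80:280,250:500],None,fx=3,fy=3))
E
```

```text
t 36.95 pos [ 0.5136 -0.3187  0.0228] rot [ 0.651  1.474 -0.65 ] F [-0.1 -0.7 -2.7] g 0.267155498749727
```

View pics/side28.png

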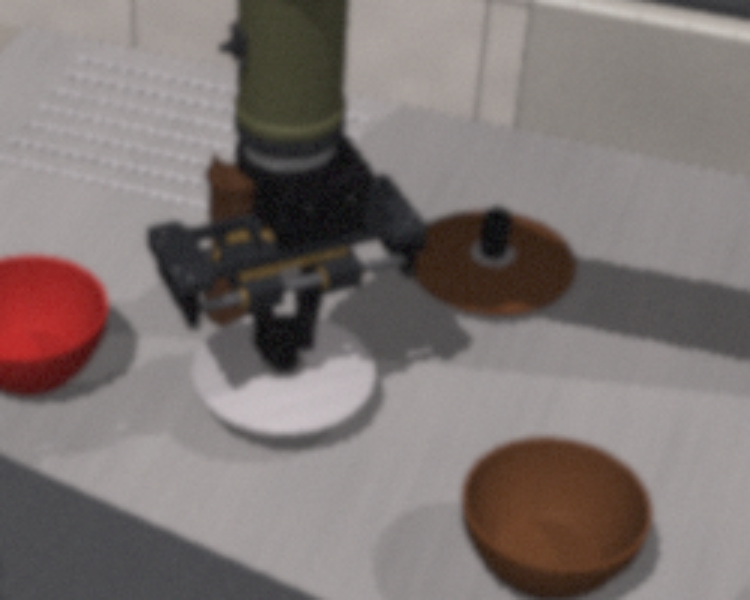

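The lid is held (23 mm opening, about 2.7 N of weight). I'll lift it clear of the mill and carry it over.

Emit:
servo_tool:
  dp:
    - [-1,0,0]
    - [-1,0,0]
    - [-1,0,0]
    - [-1,0,0]
    - [-1,0,0]
  yaw: [0,0,0,0,0]

```text
time: 37.5
position: [0.5147, -0.3193, 0.15]
tool_rot: [0.65, 1.471, -0.65]
ft_force: [0.9, -0.5, -2.7]
grip_width: 0.264
```

Emit:
servo_tool:
  dp:
    - [-0.6,0.4,-0.32]
    - [0,0.8,-0.64]
    - [0,0.8,-0.64]
    - [0,0.8,-0.64]
    - [0,0.8,-0.64]
  yaw: [0,0,0,0,0]

```text
time: 38.0
position: [0.5327, -0.2032, 0.1635]
tool_rot: [0.65, 1.472, -0.65]
ft_force: [-0.2, -0.9, -3.1]
grip_width: 0.269
```

Emit:
servo_tool:
  dp:
    - [0,0.8,-0.64]
    - [0,0.8,-0.64]
    - [0,0.8,-0.64]
    - [0,0.8,-0.64]
    - [0,0.8,-0.64]
  yaw: [0,0,0,0,0]

```text
time: 38.5
position: [0.5525, -0.0768, 0.1635]
tool_rot: [0.65, 1.472, -0.65]
ft_force: [-0.1, 0.1, -2.7]
grip_width: 0.264
```

Emit:
servo_tool:
  dp:
    - [0,0.8,-0.64]
    - [0,0.8,-0.64]
    - [0,0.8,-0.64]
    - [0,0.8,-0.64]
    - [0,0.8,-0.64]
  yaw: [0,0,0,0,0]

```text
time: 39.0
position: [0.5724, 0.0495, 0.1635]
tool_rot: [0.65, 1.472, -0.65]
ft_force: [-0.1, -0.1, -2.5]
grip_width: 0.266
```

Emit:
servo_tool:
  dp:
    - [0,0.8,-0.64]
    - [0,0.8,-0.64]
    - [0,0.8,-0.64]
    - [0,0.8,-0.64]
    - [0,0.8,-0.64]
  yaw: [0,0,0,0,0]

```text
time: 39.5
position: [0.5923, 0.1757, 0.1634]
tool_rot: [0.65, 1.472, -0.65]
ft_force: [1.0, 0.3, -1.7]
grip_width: 0.271
```

```bash
python3 - <<'E'
from m import *
s=st()
im,d=ctrl.get_image('wrist'); save('wrist29',im)
im,d2=ctrl.get_image('top'); save('top29',im)
M=R.from_rotvec(s['tool_rot']).as_matrix();print(M.round(3))
print((M.T@(np.array([.605,.240,.16])-s['position'])/.025).round(2))
E
```

```text
t 39.5 pos [0.5923 0.1757 0.1634] rot [ 0.65   1.472 -0.65 ] F [ 1.   0.3 -1.7] g 0.27112594995799877
[[-0.001  0.739  0.674]
 [ 0.     0.674 -0.739]
 [-1.    -0.001 -0.001]]
[ 0.14  2.11 -1.56]
```

View pics/wrist29.png

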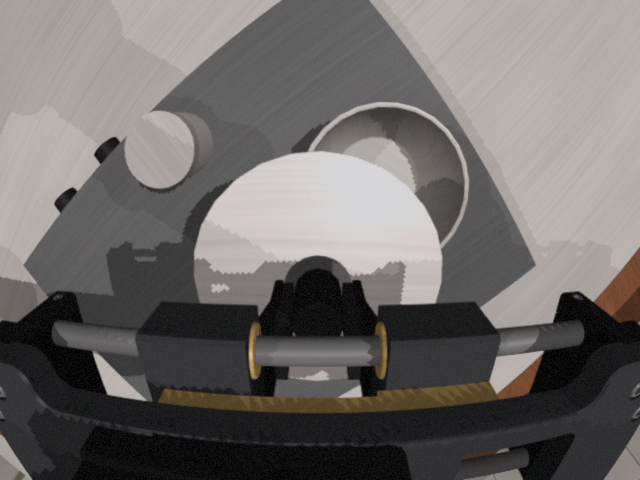

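View pics/top29.png

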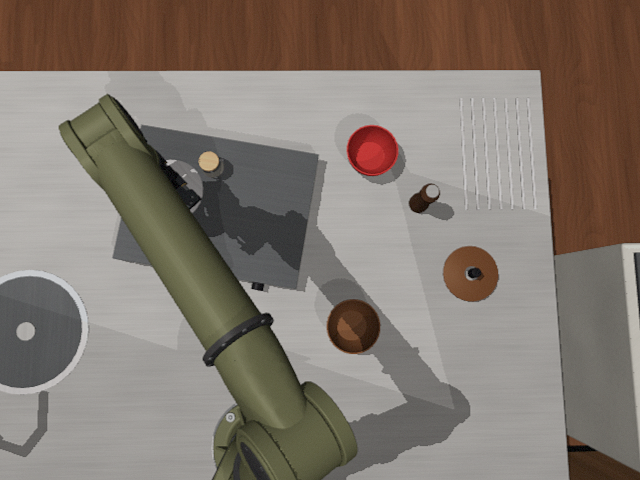

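The wrist view shows the lid in hand and the bowl's far rim beyond it. I'll fit the rim circle and the lid flange from wrist depth.

```bash
python3 - <<'E'
from m import *
s=st()
im,d=ctrl.get_image('wrist'); W=wcloud(s,d)
V=W.reshape(-1,3); V=V[np.isfinite(V[:,0])]
def fit(P,r0,c):
    f=lambda p:np.hypot(P[:,0]-p[0],P[:,1]-p[1])-r0
    o=least_squares(f,c,loss='soft_l1',f_scale=.001); return o.x,np.abs(f(o.x)).mean()
rr=np.hypot(V[:,0]-.605,V[:,1]-.241)
P=V[(V[:,2]>.084)&(V[:,2]<.096)&(rr<.075)&(rr>.055)]
print('rim',len(P),P[:,2].mean(),fit(P,.063,[.605,.241]))
m=((W[...,2]>.084)&(W[...,2]<.096)); vis=im.copy(); vis[m]=(255,0,0)
# outer edge of rim via 2D: extremes per angle
# lid flange
L=V[(V[:,2]>.13)&(V[:,2]<.2)&(np.hypot(V[:,0]-s['position'][0],V[:,1]-s['position'][1])<.085)]
r=np.hypot(L[:,0]-s['position'][0],L[:,1]-s['position'][1])
print('lid z by r',[(k,np.median(L[(r>k/1000)&(r<k/1000+.005),2]).round(4)) for k in (30,50,60,64)])
M=R.from_rotvec(s['tool_rot']).as_matrix()
T=(L-s['position'])@M; f=T[(T[:,2]<0)&(r>.05)]
an=np.degrees(np.arctan2(f[:,1],-f[:,2]))
E=np.array([f[(an>a)&(an<a+5)][np.hypot(*f[(an>a)&(an<a+5)][:,1:].T).argmax()] for a in range(-60,60,5)])
print('lid edge fit tool y,z',fit(E[:,[1,2]],.070,[0,0]))
# rim outer edge
q=P; an=np.degrees(np.arctan2(q[:,1]-.241,q[:,0]-.605)); E=[]
for a in range(-180,180,5):
    k=q[(an>a)&(an<a+5)]
    if len(k)>5: E.append(k[np.hypot(k[:,0]-.605,k[:,1]-.241).argmax()])
E=np.array(E);print('rim outer',len(E),fit(E,.065,[.605,.241]))
# tilt
for yy in (-.05,-.03,0,.03,.05):
    k=T[(abs(T[:,1]-yy)<.005)&(abs(np.hypot(T[:,1],T[:,2])-.06)<.004)]; print(yy,np.median(k[:,0]).round(4) if len(k) else None)
E
```

```text
t 39.6 pos [0.5912 0.1804 0.1638] rot [ 0.648  1.476 -0.642] F [-0.7  1.4 -2.7] g 0.2673270122903519
rim 1891 0.08845147726725014 (array([0.60525172, 0.23523482]), np.float64(0.0012178785109894501))
lid z by r [(30, np.float64(0.1764)), (50, np.float64(0.1736)), (60, np.float64(0.1716)), (64, np.float64(0.1708))]
lid edge fit tool y,z (array([ 2.50024390e-05, -3.43266158e-04]), np.float64(0.0001377735300545658))
rim outer 44 (array([0.60568602, 0.23603166]), np.float64(0.00039882729600003723))
-0.05 -0.0081
-0.03 -0.0083
0 -0.0082
0.03 -0.0084
0.05 -0.0083
```

```bash
cat > rim.py <<'E'
from m import *
s=st()
im,d=ctrl.get_image('wrist'); W=wcloud(s,d)
V=W.reshape(-1,3); V=V[np.isfinite(V[:,0])]
rr=np.hypot(V[:,0]-.605,V[:,1]-.237)
P=V[(V[:,2]>.084)&(V[:,2]<.096)&(rr<.075)&(rr>.055)]
an=np.degrees(np.arctan2(P[:,1]-.237,P[:,0]-.605)); E=[]
for a in range(-180,180,5):
    k=P[(an>a)&(an<a+5)]
    if len(k)>5: E.append(k[np.hypot(k[:,0]-.605,k[:,1]-.237).argmax()])
E=np.array(E); f=lambda p:np.hypot(E[:,0]-p[0],E[:,1]-p[1])-.065
o=least_squares(f,[.605,.237],loss='soft_l1',f_scale=.001).x; print('rim',o,len(E))
M=R.from_rotvec(s['tool_rot']).as_matrix()
print('units',(M.T@(np.array([*o,.086])-s['position'])/.025).round(2))
E
python3 rim.py
```

```text
t 39.65 pos [0.5916 0.1775 0.1636] rot [ 0.647  1.474 -0.646] F [-0.3 -0.1 -3.1] g 0.26214905980143355
rim [0.60576315 0.23580524] 39
units [ 3.11  2.   -1.33]
```

Emit:
servo_tool:
  dp:
    - [0,0.5,-0.33]
    - [0,0.5,-0.34]
    - [0,0.5,-0.33]
    - [0,0.5,-0.33]
    - [0,0,0]
  yaw: [0,0,0,0,0]

```text
time: 40.2
position: [0.6074, 0.2331, 0.1635]
tool_rot: [0.65, 1.472, -0.649]
ft_force: [-0.4, 0.1, -2.9]
grip_width: 0.269
```

Emit:
servo_tool:
  dp:
    - [0.6,0,0]
    - [0.8,0,0]
    - [0.4,0,0]
    - [0.2,0,0]
    - [0,0,0]
  yaw: [0,0,0,0,0]

```text
time: 40.7
position: [0.6076, 0.2307, 0.1127]
tool_rot: [0.65, 1.472, -0.652]
ft_force: [-0.7, -0.1, -3.0]
grip_width: 0.266
```

```bash
python3 rim.py; python3 - <<'E'
from m import *
st();im,d=ctrl.get_image('side'); save('side30',cv2.resize(im[250:450,80:330],None,fx=3,fy=3))
im,d=ctrl.get_image('wrist'); save('wrist30',im)
E
```

```text
t 40.7 pos [0.6076 0.2307 0.1127] rot [ 0.65   1.472 -0.652] F [-0.7 -0.1 -3. ] g 0.2655350980938094
rim [0.6057683  0.23608363] 13
units [ 1.07  0.09 -0.21]
t 40.75 pos [0.608  0.2314 0.1137] rot [ 0.651  1.471 -0.651] F [ 0.6  0.3 -1.1] g 0.26438631507394794
```

View pics/side30.png

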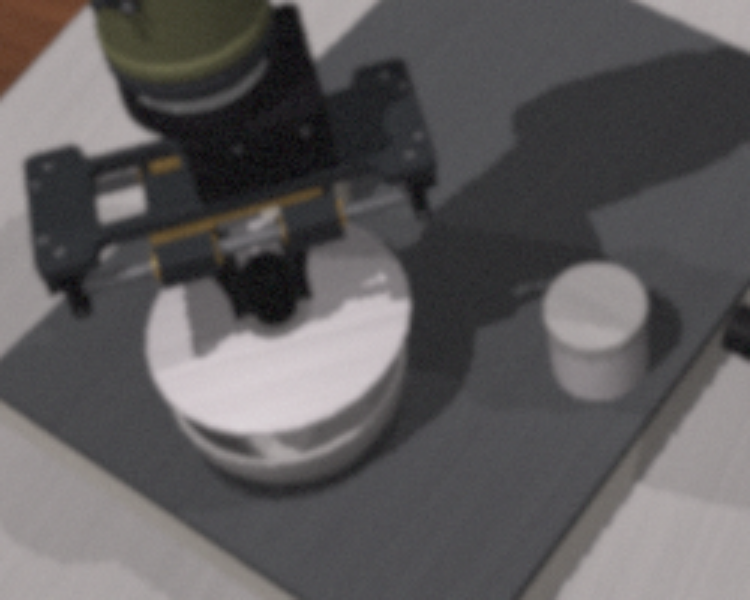

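View pics/wrist30.png

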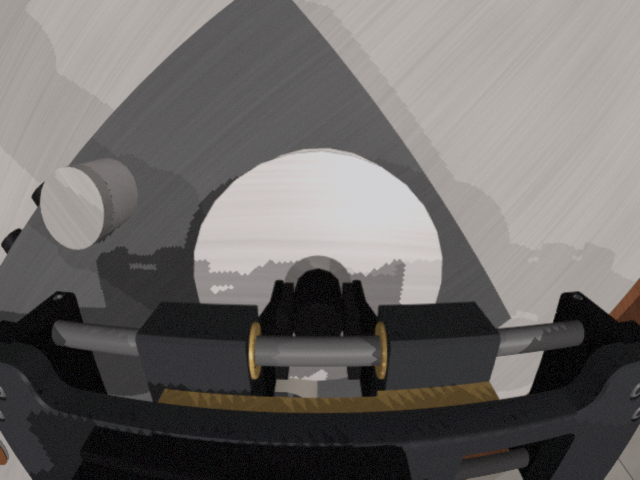

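The lid is about 5 mm off the bowl's axis. I'll correct that and lower.

Emit:
servo_tool:
  dp:
    - [0,0.08,-0.2]
    - [0,0,0]
    - [0.3,0,0]
    - [0.3,0,0]
    - [0.2,0,0]
  yaw: [0,0,0,0,0]

```text
time: 41.35
position: [0.6056, 0.2364, 0.0924]
tool_rot: [0.65, 1.472, -0.652]
ft_force: [-0.3, 0.8, -2.9]
grip_width: 0.268
```

Emit:
servo_tool:
  dp:
    - [0.15,0,0]
    - [0.1,0,0]
    - [0.05,0,0]
    - [0,0,0]
    - [0,0,0]
  yaw: [0,0,0,0,0]

```text
time: 41.85
position: [0.6061, 0.2368, 0.0866]
tool_rot: [0.65, 1.471, -0.651]
ft_force: [-2.1, -1.4, 1.4]
grip_width: 0.266
```

It's touching down (Fz went from -2.9 to +1.4 N) at the expected height. I'll release and look.

Emit:
servo_tool:
  dp:
    - [0,0,0]
    - [0,0,0]
    - [0,0,0]
    - [0,0,0]
    - [0,0,0]
  yaw: [0,0,0,0,0]
  fingers: 0.55

```text
time: 42.35
position: [0.6061, 0.237, 0.0862]
tool_rot: [0.651, 1.471, -0.65]
ft_force: [-0.4, -0.1, 0.2]
grip_width: 0.535
```

Emit:
servo_tool:
  dp:
    - [-0.5,0,0]
    - [-1,0,0]
    - [-1,0,0]
    - [-1,0,0]
    - [-1,0,0]
  yaw: [0,0,0,0,0]

```text
time: 42.85
position: [0.6061, 0.2372, 0.2008]
tool_rot: [0.651, 1.471, -0.65]
ft_force: [0.0, -0.7, 0.2]
grip_width: 0.552
```

Emit:
servo_tool:
  dp:
    - [0,-1,1]
    - [0,-1,1]
    - [0,-1,1]
    - [0,-1,1]
    - [0,-1,1]
  yaw: [0,0,0,0,0]

```text
time: 43.35
position: [0.5977, 0.0592, 0.1998]
tool_rot: [0.65, 1.47, -0.65]
ft_force: [-0.1, -0.2, 0.1]
grip_width: 0.551
```

Emit:
servo_tool:
  dp:
    - [0,-1,1]
    - [0,-1,1]
    - [0,-1,1]
    - [0,-1,1]
    - [0,0,0]
  yaw: [0,0,0,0,0]

```text
time: 43.85
position: [0.5908, -0.0886, 0.1991]
tool_rot: [0.655, 1.467, -0.661]
ft_force: [0.2, -0.6, -0.2]
grip_width: 0.55
```

```bash
python3 - <<'E'
from m import *
st()
for cam in ('side','top'):
    im,d=ctrl.get_image(cam); save(cam+'31',im if cam=='top' else cv2.resize(im[200:480,40:400],None,fx=2,fy=2)); W=world(cam,d)
    Q=W.reshape(-1,3);Q=Q[np.isfinite(Q[:,0])]
    c=np.array([.606,.2365]);r=np.hypot(Q[:,0]-c[0],Q[:,1]-c[1])
    m=(r>.03)&(r<.064)&(Q[:,2]>.07)&(Q[:,2]<.13); A=np.c_[Q[m,:2]-c,(r[m]-.05),np.ones(m.sum())]
    x=np.linalg.lstsq(A,Q[m,2],rcond=None)[0]; print(cam,'dome tilt deg',np.degrees(x[:2]).round(2),'z@50mm',x[3].round(4),m.sum())
    k=(r<.02)&(Q[:,2]>.13)&(Q[:,2]<.15); print('knob top',np.median(Q[k],0).round(4),k.sum())
    F=Q[(r<.085)&(Q[:,2]>.082)&(Q[:,2]<.13)]; print('lid outline',mec(F))
E
```

```text
t 43.85 pos [ 0.5908 -0.0886  0.1991] rot [ 0.655  1.467 -0.661] F [ 0.2 -0.6 -0.2] g 0.5502692852315304
side dome tilt deg [ 1.21 -1.07] z@50mm 0.096 3235
knob top [0.6031 0.2391 0.1387] 191
lid outline (array([605.3, 236.1]), 72.0)
top dome tilt deg [0.39 0.21] z@50mm 0.096 1771
knob top [0.6064 0.2356 0.1384] 94
lid outline (array([608.3, 237.2]), 71.1)
```

View pics/side31.png

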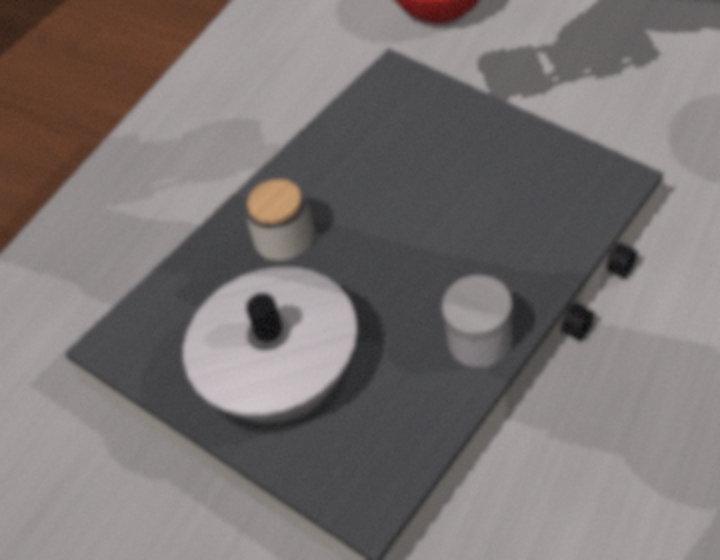

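View pics/top31.png

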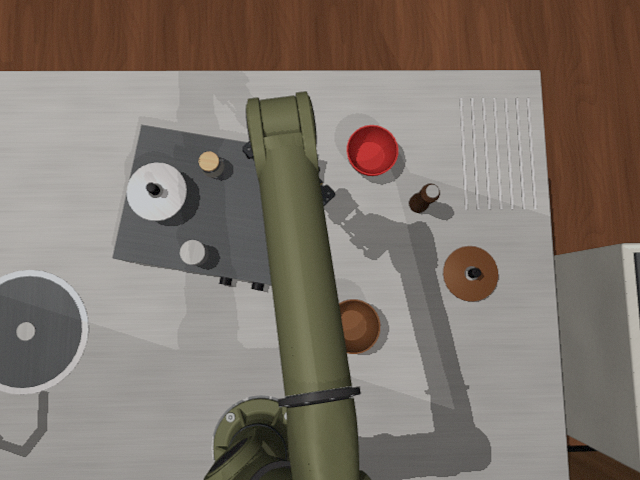

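The knob top is at 0.1385 m (0.139 expected when home), the lid looks level, and the jar, tin and mill are unmoved in both views. Handing in.

```bash
python3 -c "
from h import *
st();print(ctrl.close_job())"
```

```text
t 43.95 pos [ 0.5911 -0.0817  0.1994] rot [ 0.653  1.47  -0.652] F [0.7 0.1 0.5] g 0.5472383845920137
the job is handed in; nothing more can be done
None
```

The steel bowl is in the wok well and the domed lid is on it. I handed the job in at 43.95 s of the 69 s allowed, with the gripper open and clear.

**How it went:**
- **Failed tries:** Dragging the bowl from inside brought it between the jar and the tin to the well's edge. There it tipped and the fingers slid over its front rim. Several further tries from inside also failed, as did a first pinch that closed above the rim, because the real fingertips sit about 25 mm above the reported TCP.
- **What worked:** I pinched the bowl's rear wall, slid it over the well and lowered it in. Pinching pressed it onto the hob with about 15 N. Over the well, for the last few millimetres, the gripper briefly carried its weight (about 4 N).

**Last checks:**
- **Bowl:** the rim was level all round, at 0.0885 m by the wrist camera and about 0.091 m by the side camera (0.089 expected when home).
- **Lid:** the knob top was at 0.1385 m (0.139 expected), so the lid is fully home.
- **Lid level:** the cameras disagreed. The top camera gave about 0.4° of tilt. The side camera gave about 1.6°, which I put down to its one-sided view.
- **Bystanders:** the jar, tin and mill look upright and in their original places. I judged this by eye and did not re-measure them. The bowl passed about 5 mm from the jar at its closest.

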